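Pack tested power adapters into stacked totes and stamp the slip

TASK

Pack the tested power adapters for dispatch: lay the black ones flat on the floor of the blue tote, set the green tote on top of it turned so that its yellow end is over the blue tote's plain end and it stacks on the ledges instead of nesting, and have the white adapters lying flat on the floor of the green tote. When all that is done, stamp the packing slip: stand the red stamp inside the printed red box on the clipboard, square with it, press its head down to the stop, and then put the stamp back standing in its tray. Leave the red-banded reject and everything else on the bench alone.

Things in the scene. Friction and masses are not known exactly. Their poses are not given: they have to be found in the camera images.
- tote_blue: Blue open stack-nest tote on the mat, to be the lower, 214 mm (x) x 150 (y) x 72 high, 0.32 kg; origin centre of underside. Floor 4 mm thick, 179 x 115 inside. Rim: upright band 8 mm thick, 30 deep (height 42-72), yellow with a label card on its +x end; grip the middle of a long side (y = +-71 mm). Walls taper below it to a foot 185 x 121. Two columns inside each end reach in to x = +-75.
- tote_green: Green open stack-nest tote on the mat, turned any way, 214 mm (x) x 150 (y) x 72 high, 0.32 kg; origin centre of underside. Floor 4 mm thick, 179 x 115 inside. Rim: upright band 8 mm thick, 30 deep (height 42-72), yellow with a label card on its +x end; grip the middle of a long side (y = +-71 mm). Walls taper below it to a foot 185 x 121. Two columns inside each end reach in to x = +-75.
- seat (a point): Centre of the blue tote at the height of its ledges (the tops of its columns, 64 mm above its underside, 8 below its rim); axes as the blue tote's. Turned half round from the blue tote (yellow ends opposite), the green tote's foot enters the rim with 6 mm to spare all round and rests here on the ledges; with yellow ends the same way it nests 26 mm deeper.
- black_1: A power adapter, a block 100 mm long (its x) x 44 wide (y) x 30 high, edges rounded 5 mm, about 0.28 kg, lying flat on the mat; origin at the centre of its underside; its case is black. May be absent.
- black_2: A power adapter, a block 100 mm long (its x) x 44 wide (y) x 30 high, edges rounded 5 mm, about 0.28 kg, lying flat on the mat; origin at the centre of its underside; its case is black. May be absent.
- white_1: A power adapter, a block 100 mm long (its x) x 44 wide (y) x 30 high, edges rounded 5 mm, about 0.28 kg, lying flat on the mat; origin at the centre of its underside; its case is white. May be absent.
- white_2: A power adapter, a block 100 mm long (its x) x 44 wide (y) x 30 high, edges rounded 5 mm, about 0.28 kg, lying flat on the mat; origin at the centre of its underside; its case is white. May be absent.
- stamp: Self-inking stamp standing in its tray: black foot 66 mm (x) x 46 (y) x 12 high; above it a red head 60 (x) x 36 (y) with upright sides, from 30 to 76 mm above the underside, by which it can be gripped and carried; 0.22 kg. Origin at the centre of the foot's underside.
- stamp_head (a joint): How far the stamp's head is pressed down against its spring: 0 at rest, 0.012 m at the stop; it takes 4 N to start and 11 N to reach the stop, and springs back.
- stamp_tray: Fixed grey tray for the stamp, 98 mm (x) x 78 (y), rim 10 mm high; inside 90 x 70 mm, floor 4 mm above the mat. Origin at the centre of its underside. The stamp's long side lies along the tray's x.
- slip_box (a point): Centre of the stamp box, a red outline 58 mm (x) x 78 (y) printed on the packing slip, 4 mm above the mat; z up. The stamp's long side goes along the box's y, either way round. The slip is on a fixed brown clipboard 190 (x) x 140 (y) mm, its centre 58 mm from the box towards -x; a steel clip 15 mm high at its -x end.
- reject: A failed power adapter, black with a broad red band round it, same size as the others; origin at the centre of its underside. A bystander.
- mug: White mug, 80 mm across, 90 high; a bystander.
- screwdriver: Screwdriver lying down; a bystander.
- hard_disk: Bare 3.5 inch hard disk, 147 x 102 x 26 mm; a bystander.
- tape: Yellow roll of tape lying flat, 90 mm across; a bystander.
- spray_can: Blue can, 52 mm across and 150 high; a bystander.

How it is judged:
On the way, in this order (a step that is already met when the one before it is completed fails the run):
1. Every black adapter lies flat on the blue tote's floor, the green tote stands stacked on the blue one's ledges, and every white adapter lies flat on the green tote's floor (x of black_1 in the frame of tote_blue between -0.085 and 0.085 m and y of black_1 in the frame of tote_blue between -0.06 and 0.06 m and z of black_1 in the frame of tote_blue between -0.002 and 0.016 m and angle between each of black_1, black_2, white_1, white_2's own z axis and vertical below 0.2 rad and x of black_2 in the frame of tote_blue between -0.085 and 0.085 m and y of black_2 in the frame of tote_blue between -0.06 and 0.06 m and z of black_2 in the frame of tote_blue between -0.002 and 0.016 m and x of white_1 in the frame of tote_green between -0.085 and 0.085 m and y of white_1 in the frame of tote_green between -0.06 and 0.06 m and z of white_1 in the frame of tote_green between -0.002 and 0.016 m and x of white_2 in the frame of tote_green between -0.085 and 0.085 m and y of white_2 in the frame of tote_green between -0.06 and 0.06 m and z of white_2 in the frame of tote_green between -0.002 and 0.016 m and z of tote_green in the frame of tote_blue between 0.06 and 0.068 m and horizontal distance between tote_green and tote_blue below 0.012 m and angle between the x axis of tote_green and the x axis of tote_blue, either way round below 0.12 rad and angle between each of tote_green, tote_blue's own z axis and vertical below 0.05 rad and height (world z) of tote_blue below 0.006 m), for 0.3 s.
2. The stamp stands in the printed box, square with it, with its head pressed to the stop (value of joint stamp_head above 0.0105 m and horizontal distance between stamp and slip_box below 0.011 m and z of stamp in the frame of slip_box below 0.004 m and angle between the x axis of stamp and the y axis of slip_box, either way round below 0.2 rad and angle between stamp's own z axis and vertical below 0.1 rad), for 0.1 s.
At the end, for the whole second after the job is handed in: Blacks flat on the blue tote's floor, whites on the green one's; green tote level, 60-68 mm above the blue tote's foot, centres within 12 mm, ends in line within 0.12 rad; slip stamped within 11 mm and 0.2 rad of its box; stamp upright in its tray within 22 mm, head up (all of step 1 and horizontal distance between stamp and stamp_tray below 0.022 m and z of stamp in the frame of stamp_tray between 0.001 and 0.008 m and angle between stamp's own z axis and vertical below 0.06 rad and value of joint stamp_head below 0.002 m and linear speed of each of tote_green, stamp below 0.02 m/s); the robot touches nothing.
It fails at once if The red-banded reject is shoved more than 50 mm (distance of reject from where it was at the start of the episode above 0.05 m).
It fails at once if Another bystander is shoved more than 50 mm (distance of any of mug, screwdriver, hard_disk, tape, spray_can from where it was at the start of the episode above 0.05 m).
It fails at once if The mug or the can is tipped over (angle between any of mug, spray_can's own z axis and vertical above 0.5 rad).
Of black_1, black_2, white_1, white_2 only 3 to 4 are there at a start; the rules pass over those that are not, and their reading is None.
At some moment in a run one of black_1, black_2, white_1, white_2 may be knocked a few centimetres aside while the robot is not near it.
It also fails if it takes over 210 s, if anything falls off the work surface, if the arm or the gripper's body presses on something with over 40 N, if the wrist force passes 120 N, or if a joint passes its speed limit or range.

ROBOT

A 6-joint arm with a two-finger parallel gripper is mounted at the origin on the work surface. World frame = base frame: x ahead of the robot, y to its left, z up, the work surface at z = 0. Lengths are in m, angles in rad, forces in N, time in s.
With the tool pointing down it reaches from about 0.35 to 0.775 m from the base axis. Payload 5.5 kg.
Tool frame: the origin (TCP) lies midway between the tips of the shut fingers; the grasp point (between the pads) lies grip_point_offset behind it (grip_point_offset is the distance from the TCP to the grasp point, in m); z points along the fingers, y is the direction in which the jaws open and shut (so a half turn about z gives the same grasp; the last joint's range is limited). The gripper opens to 85 mm and grips with 20 to 120 N. Pads are 22 mm wide; open, the fingers measure 114 mm over their backs; the gripper's body (76 mm by 85 mm) begins 54 mm behind the grasp point. The pads swing forward as they close: fully open they stand 13 mm farther back than shut.
Start: joints at [1.16, 0.313, 0.046, 1.304, 0, 1.431], TCP at [0.154, 0.554, 0.231] pointing down, gripper open.
Joint ranges: [-2.76, 2.76], [-0.86, 1.69], [-1.03, 1.26], [-2.2, 2.34], [-1.47, 1.5], [-3.14, 3.14]. Speed limits (rad/s): [2.57, 2.57, 3.14, 3.14, 3.14, 3.14].

INTERFACE

Orientations are given as a unit quaternion [w, x, y, z].
In Python, from workcell import * gives the robot as it stands.
- The arm moves only by the tool send_rows, never from a script. Its argument "series" is one flat list of numbers, 7 for each row, row after row: the shift along the tool's x, y, z in cm, then the turn, a rotation vector about the tool's x, y, z in degrees, then the opening, from 0 (shut) to 1 (fully open). A call has 1 to 10 rows; each row is the pose to reach, as a shift and turn from the pose commanded when the call began, along the tool's axes at that moment; what a row does not reach only later rows make up. A row lasts 1/12 s, in which the tool goes at most 41.7 mm and 7.16 degrees, less where a joint would pass 70% of its speed; a pose out of reach is approached as far as the arm can. A call with a gripper value outside its range is refused whole. The fingers move at their own pace and stop on an object; "newtons" is the grip in N (left out, the last holds). Time passes only in rows, so rows that repeat a pose let the fingers close. It gives the time, the measured TCP pose, the force and the opening at its end, in the units of the state.
- get_state(): the state, without advancing time (a new reading comes with each control period).
- read_camera(name): name is "side" or "top"; returns the picture (384x512x3 uint8, blue, green, red); there is no depth.
- camera_info(name): a dict with "K" (3x3 intrinsics, pixels), "xyz" and "attitude" of the camera in the world. Camera axes: x right, y down, z forward; pixel columns grow to the right and rows downward; lengths in m; the calibration is good to about 2 mm. A picture is of the moment at which its call begins. camera_info takes no time and is no camera call.
- hand_in(): hands the job in, once; it reports no verdict.
Trained networks look in the newest picture that a camera, given by its name, has taken for a name from the list of things; names that differ only in an ending like _2 or _b are one class to them, and where a whole thing is asked for, a point or a joint stands for the part that bears it (a point fixed in the world has none). Each returns a list of dicts, best first, with "p" (0 to 1); they miss things now and then, are a little off and sometimes report something else, mostly with a low value. They report only what shows in the picture. A call takes as long as a camera call.
- silhouettes(camera, label): "pixels" (384x512 bool, what is visible of it) and "box" ([left, top, width, height] in pixels, round what is visible of it).
The state is a dict: "clock": time; "joint_pos": joint angles; "qvel": joint speeds; "tau": joint torques, N m; "tcp_pos": TCP position; "orientation": TCP orientation; "wrist_force": force on the tool from outside, world axes, zero at the start; "ft_torque": the same for the moment, N m; "finger_gap": finger opening in m.
Only numpy, scipy, OpenCV 4.12 (cv2) and the standard library are available. Lean on these libraries where they do the work, as an engineer would, in place of code of your own. Each camera call takes 0.05 s, during which the arm holds its last target. There are 200 camera calls.

## Working session

There is one attempt and no reset: what is moved stays moved. The work goes in short steps, Python scripts to look and compute and a tool call to move; the robot and the scene stay as the last step left them, time stands still between calls to the robot, and variables do not carry over. Pictures are saved under pics/ and viewed, about 12 in all and at most 16, crops included, and the job is handed in when it is done.

Besides the shell and the picture viewer there is one more tool, called after "Emit:" as name(argument=value, ...) on one line, values as JSON. send_rows: Moves the arm, as the interface text tells. Its arguments: {"type":"object","properties":{"series":{"type":"array"},"newtons":{"type":"number"}},"required":["series"]}

```bash
ls; mkdir -p pics; python3 - <<'E'
from workcell import *
import cv2
s=get_state();print({k:s[k] for k in s})
for c in("top","side"):
    im=read_camera(c);cv2.imwrite(f"pics/{c}0.png",im);print(c,camera_info(c))
E
```

```text
pics
{'clock': 0.0, 'joint_pos': array([ 1.16038568e+00,  3.14017370e-01,  4.49751012e-02,  1.30361003e+00,
       -2.36526696e-07,  1.43119199e+00]), 'qvel': array([ 0.00069997,  0.00068299,  0.0014    ,  0.00113812, -0.00034139,
       -0.00014711]), 'tau': array([-3.65720744e-04, -4.80619812e+01,  2.98537409e+01,  1.94242696e-02,
       -9.93833282e-05,  2.11627462e-07]), 'tcp_pos': array([0.15362066, 0.5535621 , 0.23039764]), 'orientation': array([-2.51884128e-04,  1.34989728e-01,  9.90846563e-01, -8.93145582e-04]), 'wrist_force': array([ 0.18147901,  0.70922996, -0.85644965]), 'ft_torque': array([ 0.0091818 , -0.01499119, -0.02505867]), 'finger_gap': 0.08533177095318145}
top {'K': array([[352.77386097,   0.        , 258.63790226],
       [  0.        , 352.77386097, 189.09656313],
       [  0.        ,   0.        ,   1.        ]]), 'xyz': array([ 0.3731847 , -0.11435802,  1.10297039]), 'attitude': array([-0.05600547,  0.70657466, -0.70365567,  0.04984303])}
side {'K': array([[369.31099111,   0.        , 260.4569159 ],
       [  0.        , 369.31099111, 192.01206947],
       [  0.        ,   0.        ,   1.        ]]), 'xyz': array([0.34803564, 0.68522685, 0.94570572]), 'attitude': array([ 0.04159425, -0.08345613,  0.93001571, -0.35549371])}
```

View pics/top0.png

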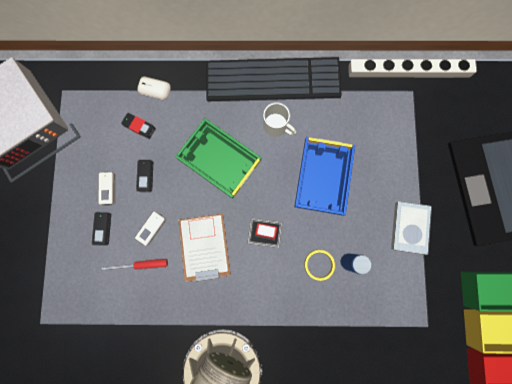

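View pics/side0.png

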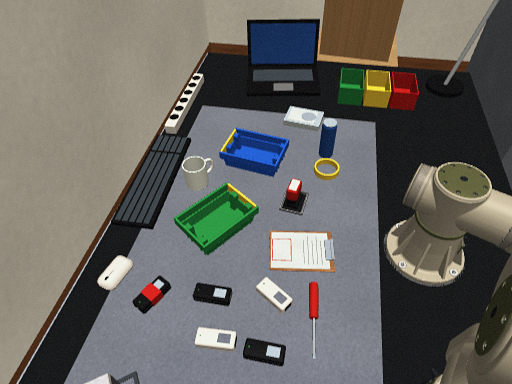

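```bash
cat > h.py <<'E'
from workcell import *
import numpy as np, cv2
from scipy.spatial.transform import Rotation as R
from scipy.optimize import minimize
def rot(q): return R.from_quat([q[1],q[2],q[3],q[0]])
CI={c:camera_info(c) for c in("top","side")}
def proj(c,P):
    i=CI[c];p=rot(i["attitude"]).inv().apply(np.atleast_2d(P)-i["xyz"]);u=p@i["K"].T
    return u[:,:2]/u[:,2:]
def unproj(c,uv,z):
    i=CI[c];d=rot(i["attitude"]).apply(np.linalg.inv(i["K"])@[uv[0],uv[1],1])
    return i["xyz"]+d*(z-i["xyz"][2])/d[2]
def hull(c,parts,x,y,a,z0):
    m=np.zeros((384*4,512*4),np.uint8);Rz=R.from_euler('z',a)
    for pts in parts:
        uv=proj(c,Rz.apply(pts)+[x,y,z0])
        cv2.fillConvexPoly(m,cv2.convexHull(((uv+.5)*4).astype(np.float32)).astype(np.int32),1)
    return cv2.resize(m.astype(np.float32),(512,384),interpolation=cv2.INTER_AREA)
def box(l,w,z0,z1): return np.array([[i*l/2,j*w/2,z] for i in(-1,1) for j in(-1,1) for z in(z0,z1)])
ADAPT=[np.vstack([box(100e-3,36e-3,.005,.025),box(.092,.044,.005,.025),box(.092,.036,0,.03)])]
TOTE=[np.vstack([box(.185,.121,0,.01),box(.214,.150,.042,.072)])]
STAMP=[box(.066,.046,0,.012),box(.06,.036,.03,.076),box(.02,.02,.01,.04)]
def fit(masks,parts,z0,guess=None):
    """masks {cam:bool}; IoU fit -> x,y,yaw,score"""
    c0=list(masks)[0]
    zm=z0+np.vstack(parts)[:,2].mean()
    v,u=np.nonzero(masks[c0]);p=unproj(c0,(u.mean(),v.mean()),zm)
    ref=guess[:2] if guess is not None else p[:2]
    def cost(q):
        s=0
        for c,m in masks.items():
            h=hull(c,parts,q[0]/100+ref[0],q[1]/100+ref[1],q[2]*.2,z0);m=m.astype(float)
            s+=1-np.minimum(h,m).sum()/np.maximum(h,m).sum()
        return s/len(masks)
    best=None
    ang=[guess[2]] if guess is not None else np.arange(4)*np.pi/4
    for a in ang:
        r=minimize(cost,[0,0,a/.2],method="Nelder-Mead",options=dict(initial_simplex=np.array([0,0,a/.2])+np.array([[0,0,0],[1,0,0],[0,1,0],[0,0,1.5]]),xatol=.02,fatol=1e-4,maxiter=150))
        if best is None or r.fun<best.fun: best=r
    q=best.x
    return np.array([q[0]/100+ref[0],q[1]/100+ref[1],(q[2]*.2+np.pi/2)%np.pi-np.pi/2,1-best.fun])
def plan(*wps):
    """waypoints (x,y,z,yaw of tool y in world), tool pointing down -> rows from current pose"""
    s=get_state();p,r=s["tcp_pos"],rot(s["orientation"])
    print("now",p.round(4),"yawy",np.degrees(np.arctan2(*r.apply([0,1,0])[[1,0]])).round(1),"gap",round(s["finger_gap"],4),"F",s["wrist_force"].round(1),"t",s["clock"])
    for w in wps:
        best=None
        for k in((0,1) if len(w)==4 else (0,)):
            a=w[3]+k*np.pi
            y=[np.cos(a),np.sin(a),0];z=[0,0,-1]
            t=R.from_matrix(np.array([np.cross(y,z),y,z]).T)
            rv=np.degrees((r.inv()*t).as_rotvec())
            if best is None or abs(np.linalg.norm(rv))<np.linalg.norm(best): best=rv
        print(np.round(r.inv().apply(np.array(w[:3])-p)*100,2),best.round(1))
E
python3 - <<'E'
from h import *
import workcell; print([n for n in dir(workcell) if n[0]!='_'])
print("tcp px",proj("top",get_state()["tcp_pos"]),proj("side",get_state()["tcp_pos"]))
try: print(grip_point_offset)
except Exception as e: print(e)
for c in CI: read_camera(c)
for l in ("black_1","white_1","reject","tote_blue","tote_green","stamp","stamp_tray","slip_box","spray_can","mug","tape","screwdriver","hard_disk"):
    for c in CI:
        for d in silhouettes(c,l):
            if d["p"]<.2: continue
            v,u=np.nonzero(d["pixels"]);m=d["pixels"]
            o=[l,c,round(d["p"],2),d["box"],unproj(c,(u.mean(),v.mean()),.015)[:2].round(3)]
            P=ADAPT if l[:5] in("black","white","rejec") else TOTE if l[:5]=="tote_" else None
            if P: o.append(fit({c:m},P,0).round(4))
            print(*o)
E
```

```text
['MotionError', 'camera_info', 'get_state', 'grip_point_offset', 'hand_in', 'read_camera', 'silhouettes']
tcp px [[-20.61596052 334.69378934]] [[402.94449361 445.39406269]]
0.0187
black_1 top 0.88 [136.1, 159.8, 17.0, 33.0] [0.578 0.256] [0.5781 0.2554 0.019  0.9632]
black_1 top 0.6 [92.0, 215.0, 19.9, 35.0] [0.411 0.38 ] [0.4116 0.3797 0.001  0.965 ]
black_1 top 0.37 [138.1, 213.7, 24.6, 31.2] [0.413 0.227] [ 0.413   0.2265 -0.5831  0.9369]
black_1 top 0.3 [99.8, 173.9, 17.6, 31.4] [0.538 0.371] [0.5369 0.3703 0.0569 0.8972]
black_1 side 0.85 [240.9, 339.6, 44.8, 24.6] [0.413 0.381] [ 0.4132  0.3805 -0.0088  0.9586]
black_1 side 0.76 [192.7, 282.4, 38.9, 20.6] [0.577 0.255] [0.5778 0.2552 0.03   0.9267]
white_1 top 0.94 [136.9, 216.0, 28.3, 29.6] [0.413 0.228] [ 0.4136  0.228  -0.5872  0.9402]
white_1 top 0.83 [98.5, 172.2, 17.4, 31.7] [0.538 0.373] [0.5381 0.3724 0.049  0.8583]
white_1 side 0.92 [196.2, 329.7, 36.9, 25.9] [0.54  0.373] [0.5396 0.3723 0.0601 0.9532]
white_1 side 0.84 [255.8, 275.7, 35.2, 38.9] [0.415 0.229] [ 0.4153  0.2281 -0.5854  0.9311]
reject top 0.75 [121.2, 1
[... 1339 characters left out ...]
p 0.88 [341.8, 251.4, 29.5, 23.0] [ 0.311 -0.398]
spray_can top 0.31 [98.4, 173.9, 17.5, 32.1] [0.538 0.372]
spray_can side 0.8 [318.8, 118.9, 17.6, 42.4] [ 0.315 -0.453]
mug top 0.95 [263.2, 106.2, 30.6, 28.9] [ 0.759 -0.162]
mug top 0.23 [135.8, 158.9, 19.4, 33.7] [0.576 0.255]
mug side 0.77 [182.2, 156.3, 29.7, 35.6] [ 0.762 -0.184]
tape top 0.6 [301.5, 247.6, 29.8, 29.0] [ 0.307 -0.289]
tape side 0.6 [311.7, 164.2, 29.3, 19.0] [ 0.307 -0.277]
screwdriver top 0.79 [103.4, 258.5, 64.9, 9.4] [0.305 0.241]
screwdriver top 0.26 [340.8, 252.1, 29.3, 21.7] [ 0.312 -0.397]
hard_disk top 0.62 [393.2, 203.0, 39.4, 54.4] [ 0.419 -0.57 ]
hard_disk side 0.96 [282.2, 108.5, 43.0, 24.5] [ 0.419 -0.561]
```

```bash
python3 - <<'E'
from h import *
plan((.578,.2553,.10,.025+np.pi/2),(.578,.2553,.002,.025+np.pi/2))
E
```

```text
now [0.1538 0.5541 0.2313] yawy 74.5 gap 0.0852 F [-0.4 -0.   0. ] t 1.5
[-48.86 -17.45  13.13] [  0.    0.  -16.9]
[-48.86 -17.45  22.93] [  0.    0.  -16.9]
```

Emit:
send_rows(series=[-48.86,-17.45,13.1,0,0,-16.9,1,-48.86,-17.45,13.1,0,0,-16.9,1,-48.86,-17.45,13.1,0,0,-16.9,1,-48.86,-17.45,13.1,0,0,-16.9,1,-48.86,-17.45,13.1,0,0,-16.9,1,-48.86,-17.45,13.1,0,0,-16.9,1,-48.86,-17.45,13.1,0,0,-16.9,1,-48.86,-17.45,13.1,0,0,-16.9,1,-48.86,-17.45,13.1,0,0,-16.9,1,-48.86,-17.45,13.1,0,0,-16.9,1], newtons=50)

```text
clock: 2.33
tcp_pos: [0.4811, 0.3232, 0.1304]
orientation: [0.0, -0.012, 1.0, 0.0]
wrist_force: [0.7, 1.1, 0.3]
finger_gap: 0.0851
```

```bash
python3 - <<'E'
from h import *
plan((.578,.2553,.10,.025+np.pi/2),(.578,.2553,.002,.025+np.pi/2))
E
```

```text
now [0.4811 0.3232 0.1304] yawy 91.4 gap 0.0851 F [0.7 1.1 0.3] t 2.3333
[-9.52 -7.02  3.04] [ 0.   0.  -0.1]
[-9.52 -7.02 12.84] [ 0.   0.  -0.1]
```

Emit:
send_rows(series=[-9.4,-6.9,3,0,0,0,1,-9.4,-6.9,3,0,0,0,1,-9.4,-6.9,3,0,0,0,1,-9.4,-6.9,6,0,0,0,1,-9.4,-6.9,9,0,0,0,1,-9.4,-6.9,11.5,0,0,0,1,-9.4,-6.9,12.8,0,0,0,1,-9.4,-6.9,12.8,0,0,0,1,-9.4,-6.9,12.8,0,0,0,0,-9.4,-6.9,12.8,0,0,0,0], newtons=50)

```text
clock: 3.17
tcp_pos: [0.5762, 0.2583, 0.0039]
orientation: [0.001, -0.012, 1.0, 0.0]
wrist_force: [0.2, -0.8, 0.5]
finger_gap: 0.0638
```

Emit:
send_rows(series=[0,0,0,0,0,0,0,0,0,0,0,0,0,0,0,0,0,0,0,0,0,0,0,0,0,0,0,0,0,0,0,0,0,0,0,0,0,-4,0,0,0,0,0,0,-8,0,0,0,0,0,0,-12,0,0,0,0,0,0,-15,0,0,0,0,0,0,-15,0,0,0,0])

```text
clock: 4.0
tcp_pos: [0.5791, 0.2594, 0.1611]
orientation: [0.006, -0.012, 1.0, 0.002]
wrist_force: [2.1, 0.5, -0.5]
finger_gap: 0.0428
```

```bash
cat >> h.py <<'E'
BLUE=np.array([.572,-.3007,-.178])
def inb(dx,dy,z,yaw_off=0,F=BLUE):
    c,s=np.cos(F[2]),np.sin(F[2]);return (F[0]+c*dx-s*dy,F[1]+s*dx+c*dy,z,F[2]+yaw_off)
E
python3 - <<'E'
from h import *
plan(inb(.038,0,.15),inb(.038,0,.009))
E
```

```text
now [0.5791 0.2594 0.1611] yawy 91.4 gap 0.0428 F [ 2.1  0.5 -0.5] t 4.0
[ -1.63 -56.74   0.91] [ -0.3   0.7 -78.4]
[ -1.46 -56.8   15.01] [ -0.3   0.7 -78.4]
```

Emit:
send_rows(series=[-1.6,-56.7,0.4,0,0,-78.4,0,-1.6,-56.7,0.4,0,0,-78.4,0,-1.6,-56.7,0.4,0,0,-78.4,0,-1.6,-56.7,0.4,0,0,-78.4,0,-1.6,-56.7,0.4,0,0,-78.4,0,-1.6,-56.7,0.4,0,0,-78.4,0,-1.6,-56.7,0.4,0,0,-78.4,0,-1.6,-56.7,0.4,0,0,-78.4,0,-1.6,-56.7,0.4,0,0,-78.4,0,-1.6,-56.7,0.4,0,0,-78.4,0])

```text
clock: 4.83
tcp_pos: [0.5956, -0.1374, 0.1492]
orientation: [-0.0, -0.57, 0.822, 0.001]
wrist_force: [-0.1, 0.3, -2.3]
finger_gap: 0.0429
```

```bash
python3 - <<'E'
from h import *
plan(inb(.038,0,.15),inb(.038,0,.009))
E
```

```text
now [ 0.5956 -0.1374  0.1492] yawy 159.5 gap 0.0429 F [-0.1  0.3 -2.3] t 4.8333
[15.45 -7.24 -0.1 ] [  0.1   0.  -10.3]
[15.45 -7.26 14.  ] [  0.1   0.  -10.3]
```

Emit:
send_rows(series=[15.4,-7.2,-0.3,0,0,-10.3,0,15.4,-7.2,-0.3,0,0,-10.3,0,15.4,-7.2,-0.3,0,0,-10.3,0,15.4,-7.2,-0.3,0,0,-10.3,0,15.4,-7.2,-0.3,0,0,-10.3,0,15.4,-7.2,-0.3,0,0,-10.3,0,15.4,-7.2,-0.3,0,0,-10.3,0,15.4,-7.2,-0.3,0,0,-10.3,0])

```text
clock: 5.5
tcp_pos: [0.6085, -0.3039, 0.1522]
orientation: [0.0, -0.64, 0.769, 0.001]
wrist_force: [-0.6, 0.3, -2.9]
finger_gap: 0.0429
```

```bash
python3 - <<'E'
from h import *
plan(inb(.038,0,.15),inb(.038,0,.008))
read_camera("top");im=read_camera("side")
p=get_state()["tcp_pos"]
cv2.imwrite("pics/s1.png",cv2.resize(im[80:240,150:380],None,fx=3,fy=3,interpolation=cv2.INTER_CUBIC))
E
```

```text
now [ 0.6085 -0.3039  0.1522] yawy 169.5 gap 0.0429 F [-0.6  0.3 -2.9] t 5.5
[ 0.33 -0.16  0.22] [ 0.1  0.1 -0.3]
[ 0.35 -0.18 14.42] [ 0.1  0.1 -0.3]
```

View pics/s1.png

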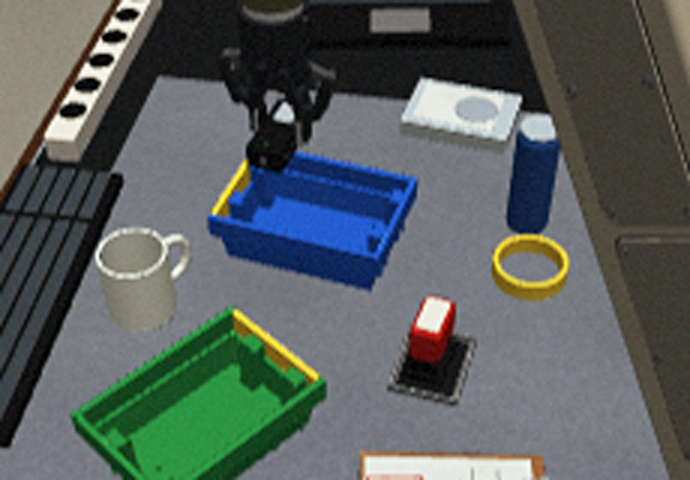

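Emit:
send_rows(series=[0.2,-0.1,0.2,0,0,0,0,0.2,-0.1,3.5,0,0,0,0,0.2,-0.1,7,0,0,0,0,0.2,-0.1,10,0,0,0,0,0.2,-0.1,12,0,0,0,0,0.2,-0.1,13.5,0,0,0,0,0.2,-0.1,14.3,0,0,0,0,0.2,-0.1,14.3,0,0,0,0,0.2,-0.1,14.3,0,0,0,0,0.2,-0.1,14.3,0,0,0,0.7])

```text
clock: 6.43
tcp_pos: [0.6092, -0.3071, 0.0105]
orientation: [-0.0, -0.64, 0.769, 0.0]
wrist_force: [-3.2, 0.5, 0.3]
finger_gap: 0.0542
```

Emit:
send_rows(series=[0,0,0,0,0,0,0.7,0,0,0,0,0,0,0.7,0,0,-3,0,0,0,0.7,0,0,-7,0,0,0,0.7,0,0,-11,0,0,0,0.7,0,0,-15,0,0,0,1,0,0,-19,0,0,0,1,0,0,-19,0,0,0,1,0,0,-19,0,0,0,1])

```text
clock: 7.18
tcp_pos: [0.612, -0.3091, 0.2047]
orientation: [0.002, -0.639, 0.769, -0.005]
wrist_force: [-0.9, -0.1, -0.7]
finger_gap: 0.0851
```

```bash
cat >> h.py <<'E'
def look(labels,cams=("top","side"),z0=0,parts=ADAPT,minp=.5):
    for c in cams: read_camera(c)
    for l in labels:
        for c in cams:
            for d in silhouettes(c,l):
                if d["p"]>=minp: print(l,c,round(d["p"],2),d["box"],fit({c:d["pixels"]},parts,z0).round(4))
E
python3 - <<'E'
from h import *
look(["black_1","white_1"])
plan((.4125,.380,.12,np.pi/2),(.4125,.38,.002,np.pi/2))
E
```

```text
black_1 top 0.71 [89.1, 213.8, 23.0, 34.9] [ 0.4118  0.3797 -0.0124  0.943 ]
black_1 side 0.92 [241.4, 339.5, 45.0, 26.9] [ 0.4128  0.3808 -0.026   0.947 ]
white_1 top 0.8 [97.0, 173.6, 18.4, 32.1] [0.5371 0.37   0.0681 0.9587]
white_1 top 0.65 [152.6, 214.6, 12.0, 12.9] [0.4422 0.2088 1.2912 0.3453]
white_1 side 0.91 [195.4, 328.3, 41.8, 28.8] [0.5385 0.3728 0.0698 0.9554]
white_1 side 0.8 [257.1, 276.0, 35.4, 37.5] [ 0.4147  0.2287 -0.5875  0.9632]
now [ 0.6087 -0.3072  0.1978] yawy 169.5 gap 0.0857 F [ 0.3 -0.5 -0.2] t 7.4833
[-63.96  31.83   7.97] [ 0.2 -0.1 79.5]
[-63.94  31.8   19.77] [ 0.2 -0.1 79.5]
```

Emit:
send_rows(series=[-63.9,31.8,4,0,0,79.5,1,-63.9,31.8,4,0,0,79.5,1,-63.9,31.8,4,0,0,79.5,1,-63.9,31.8,4,0,0,79.5,1,-63.9,31.8,4,0,0,79.5,1,-63.9,31.8,4,0,0,79.5,1,-63.9,31.8,4,0,0,79.5,1,-63.9,31.8,4,0,0,79.5,1,-63.9,31.8,4,0,0,79.5,1,-63.9,31.8,4,0,0,79.5,1])

```text
clock: 8.32
tcp_pos: [0.4981, 0.0808, 0.1764]
orientation: [-0.001, -0.087, 0.996, 0.0]
wrist_force: [-0.1, 0.4, 0.0]
finger_gap: 0.0852
```

```bash
python3 - <<'E'
from h import *
plan((.4125,.380,.12,np.pi/2-.01),(.4125,.38,.002,np.pi/2-.01))
E
```

```text
now [0.4981 0.0808 0.1764] yawy 99.9 gap 0.0852 F [-0.1  0.4  0. ] t 8.3167
[ 3.26 30.95  5.66] [ 0.  -0.1 10.5]
[ 3.24 30.94 17.46] [ 0.  -0.1 10.5]
```

Emit:
send_rows(series=[3.2,30.6,5.6,0,0,10.5,1,3.2,30.6,5.6,0,0,10.5,1,3.2,30.6,5.6,0,0,10.5,1,3.2,30.6,5.6,0,0,10.5,1,3.2,30.6,5.6,0,0,10.5,1,3.2,30.6,5.6,0,0,10.5,1,3.2,30.6,5.6,0,0,10.5,1,3.2,30.6,5.6,0,0,10.5,1,3.2,30.6,5.6,0,0,10.5,1,3.2,30.6,5.6,0,0,10.5,1])

```text
clock: 9.15
tcp_pos: [0.4121, 0.3751, 0.12]
orientation: [-0.001, 0.0, 1.0, -0.001]
wrist_force: [-0.3, -0.6, 1.1]
finger_gap: 0.0855
```

```bash
python3 - <<'E'
from h import *
plan((.4125,.38,.002,np.pi/2-.01))
E
```

```text
now [0.4121 0.3751 0.12  ] yawy 90.0 gap 0.0855 F [-0.3 -0.6  1.1] t 9.15
[-0.07  0.51 11.8 ] [-0.1 -0.1  0.5]
```

Emit:
send_rows(series=[0,0.4,0,0,0,0,1,0,0.5,3.5,0,0,0,1,0,0.5,7,0,0,0,1,0,0.5,10,0,0,0,1,0,0.5,11.8,0,0,0,1,0,0.5,11.8,0,0,0,1,0,0.5,11.8,0,0,0,0,0,0.5,11.8,0,0,0,0,0,0.5,11.8,0,0,0,0,0,0.5,11.8,0,0,0,0])

```text
clock: 9.98
tcp_pos: [0.4153, 0.38, 0.0057]
orientation: [0.002, 0.002, 1.0, 0.001]
wrist_force: [1.6, 2.0, -3.1]
finger_gap: 0.043
```

Emit:
send_rows(series=[0,0,0,0,0,0,0,0,0,0,0,0,0,0,0,0,0,0,0,0,0,0,0,0,0,0,0,0,0,0,-4,0,0,0,0,0,0,-8,0,0,0,0,0,0,-12,0,0,0,0,0,0,-16,0,0,0,0,0,0,-16,0,0,0,0,0,0,-16,0,0,0,0])

```text
clock: 10.82
tcp_pos: [0.4152, 0.3808, 0.1669]
orientation: [0.003, 0.002, 1.0, 0.002]
wrist_force: [0.2, -0.3, -3.2]
finger_gap: 0.0427
```

```bash
python3 - <<'E'
from h import *
plan(inb(-.038,0,.15))
E
```

```text
now [0.4152 0.3808 0.1669] yawy 89.8 gap 0.0427 F [ 0.2 -0.3 -3.2] t 10.8167
[-12.18 -67.44   1.47] [ -0.    0.4 -80. ]
```

Emit:
send_rows(series=[-12.2,-67.4,0.5,0,0,-80,0,-12.2,-67.4,0.5,0,0,-80,0,-12.2,-67.4,0.5,0,0,-80,0,-12.2,-67.4,0.5,0,0,-80,0,-12.2,-67.4,0.5,0,0,-80,0,-12.2,-67.4,0.5,0,0,-80,0,-12.2,-67.4,0.5,0,0,-80,0,-12.2,-67.4,0.5,0,0,-80,0,-12.2,-67.4,0.5,0,0,-80,0,-12.2,-67.4,0.5,0,0,-80,0])

```text
clock: 11.65
tcp_pos: [0.4773, 0.0162, 0.1588]
orientation: [-0.001, -0.524, 0.852, 0.001]
wrist_force: [-0.1, -0.5, -2.9]
finger_gap: 0.0431
```

```bash
python3 - <<'E'
from h import *
plan(inb(-.038,0,.15))
E
```

```text
now [0.4773 0.0162 0.1588] yawy 153.2 gap 0.0431 F [-0.1 -0.5 -2.9] t 11.65
[ 25.12 -19.08   0.84] [  0.2  -0.  -16.6]
```

Emit:
send_rows(series=[25,-19,0.8,0,0,-16.6,0,25,-19,0.8,0,0,-16.6,0,25,-19,0.8,0,0,-16.6,0,25,-19,0.8,0,0,-16.6,0,25,-19,0.8,0,0,-16.6,0,25,-19,0.8,0,0,-16.6,0,25,-19,0.8,0,0,-16.6,0,25,-19,0.8,0,0,-16.6,0,25,-19,0.8,0,0,-16.6,0,25,-19,0.8,0,0,-16.6,0])

```text
clock: 12.48
tcp_pos: [0.533, -0.2926, 0.1498]
orientation: [-0.0, -0.638, 0.77, 0.002]
wrist_force: [0.0, 0.9, -2.7]
finger_gap: 0.0433
```

```bash
python3 - <<'E'
from h import *
im=read_camera("top");cv2.imwrite("pics/t2.png",cv2.resize(im[110:290,220:440],None,fx=3,fy=3,interpolation=cv2.INTER_CUBIC))
plan(inb(-.038,0,.15),inb(-.038,0,.009))
E
```

```text
now [ 0.5329 -0.291   0.1502] yawy 169.4 gap 0.0436 F [-0.   0.2 -2.7] t 12.5333
[ 0.26 -0.22  0.02] [ 0.2  0.1 -0.4]
[ 0.29 -0.28 14.12] [ 0.2  0.1 -0.4]
```

View pics/t2.png

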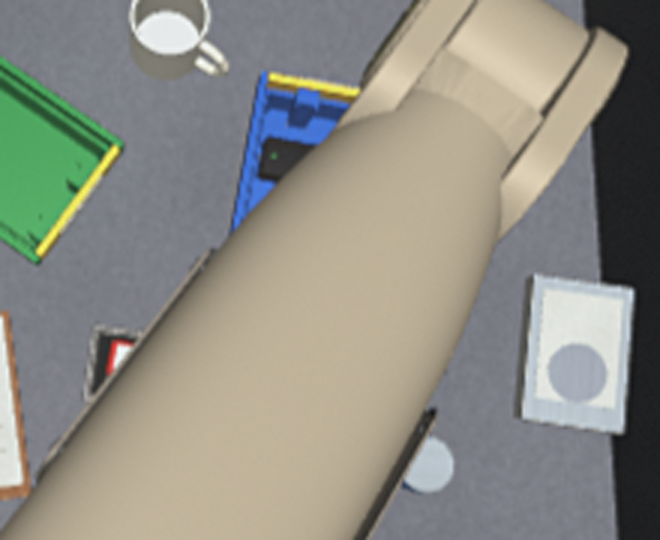

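Emit:
send_rows(series=[0.3,-0.2,0.2,0,0,0,0,0.3,-0.2,3.5,0,0,0,0,0.3,-0.2,7,0,0,0,0,0.3,-0.2,10,0,0,0,0,0.3,-0.2,12,0,0,0,0,0.3,-0.2,13.3,0,0,0,0,0.3,-0.2,14,0,0,0,0,0.3,-0.2,14,0,0,0,0,0.3,-0.2,14,0,0,0,0,0.3,-0.2,14,0,0,0,0.7])

```text
clock: 13.37
tcp_pos: [0.537, -0.294, 0.0134]
orientation: [0.001, -0.64, 0.768, -0.001]
wrist_force: [4.7, 0.3, -0.7]
finger_gap: 0.0536
```

Emit:
send_rows(series=[0,0,0,0,0,0,0.7,0,0,0,0,0,0,0.7,0,0,-3,0,0,0,0.7,0,0,-7,0,0,0,0.7,0,0,-11,0,0,0,0.7,0,0,-15,0,0,0,1,0,0,-18,0,0,0,1,-15,18,-18,0,0,0,1,-15,18,-18,0,0,0,1,-15,18,-18,0,0,0,1])

```text
clock: 14.2
tcp_pos: [0.4544, -0.1981, 0.1933]
orientation: [-0.0, -0.639, 0.769, -0.0]
wrist_force: [-0.8, 0.7, 0.4]
finger_gap: 0.0855
```

```bash
python3 - <<'E'
from h import *
look(["black_1"],z0=.004)
look(["tote_blue","tote_green"],parts=TOTE)
im=read_camera("top");cv2.imwrite("pics/t3.png",cv2.resize(im[90:290,150:400],None,fx=3,fy=3,interpolation=cv2.INTER_CUBIC))
plan()
E
```

```text
black_1 side 0.72 [258.2, 148.3, 16.8, 17.4] [ 0.5262 -0.312   1.4162  0.6496]
black_1 side 0.62 [238.4, 143.8, 19.0, 16.7] [ 0.5977 -0.3313  1.4263  0.5689]
tote_blue top 0.76 [306.6, 137.8, 46.2, 24.9] [ 0.6863 -0.3584 -0.8739  0.0836]
tote_blue side 0.61 [222.0, 129.2, 70.2, 47.9] [ 0.5687 -0.2958 -0.1638  0.8217]
tote_blue side 0.55 [295.2, 108.9, 30.0, 24.1] [ 0.4076 -0.5985  1.5555  0.1891]
tote_green top 0.6 [174.9, 116.3, 87.7, 83.1] [0.6257 0.0185 0.9409 0.9598]
tote_green side 0.63 [173.4, 182.9, 87.1, 71.5] [0.626  0.0204 0.9445 0.9638]
now [ 0.4565 -0.1994  0.1926] yawy 169.5 gap 0.0855 F [ 0.4 -0.  -0.1] t 14.75
```

View pics/t3.png

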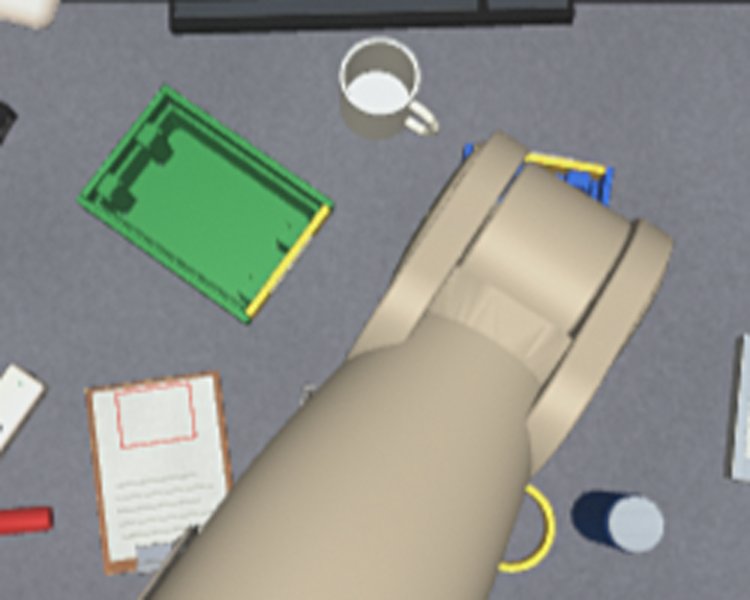

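```bash
cat >> h.py <<'E'
GREEN=np.array([.626,.0195,.949-np.pi])
E
python3 - <<'E'
from h import *
plan(inb(0,-.071,.16,np.pi/2,GREEN),inb(0,-.071,.04,np.pi/2,GREEN))
E
```

```text
now [ 0.4565 -0.1994  0.1926] yawy 169.5 gap 0.0855 F [ 0.4 -0.  -0.1] t 14.75
[-27.63  -6.25   3.26] [ 0.   0.  25.1]
[-27.63  -6.25  15.26] [ 0.   0.  25.1]
```

Emit:
send_rows(series=[-27.6,-6.2,3.2,0,0,25.1,1,-27.6,-6.2,3.2,0,0,25.1,1,-27.6,-6.2,3.2,0,0,25.1,1,-27.6,-6.2,3.2,0,0,25.1,1,-27.6,-6.2,3.2,0,0,25.1,1,-27.6,-6.2,3.2,0,0,25.1,1,-27.6,-6.2,3.2,0,0,25.1,1,-27.6,-6.2,3.2,0,0,25.1,1,-27.6,-6.2,3.2,0,0,25.1,1,-27.6,-6.2,3.2,0,0,25.1,1])

```text
clock: 15.58
tcp_pos: [0.5671, 0.0617, 0.1601]
orientation: [-0.001, -0.458, 0.889, 0.0]
wrist_force: [-0.0, -0.6, -1.0]
finger_gap: 0.0855
```

```bash
python3 - <<'E'
from h import *
look(["tote_blue"],parts=TOTE)
look(["black_1"],z0=.004)
read_camera("side");
plan(inb(0,-.071,.04,np.pi/2,GREEN))
im=read_camera("top");cv2.imwrite("pics/t4.png",cv2.resize(im[90:290,150:400],None,fx=3,fy=3,interpolation=cv2.INTER_CUBIC))
E
```

```text
tote_blue top 0.81 [297.4, 135.5, 54.9, 85.7] [ 0.5695 -0.2992 -0.1779  0.7091]
tote_blue side 0.66 [238.2, 130.1, 51.6, 46.9] [ 0.5618 -0.2984 -0.2131  0.5858]
black_1 top 0.9 [301.0, 185.6, 37.1, 18.1] [ 0.529  -0.2922  1.4234  0.9408]
black_1 top 0.85 [305.0, 160.0, 33.7, 17.8] [ 0.6016 -0.2997  1.3982  0.9305]
black_1 side 0.64 [256.5, 148.0, 19.8, 13.6] [ 0.5253 -0.3182  1.4385  0.5843]
black_1 side 0.53 [238.1, 144.0, 21.0, 16.9] [ 0.5981 -0.3257  1.525   0.537 ]
now [0.567  0.0607 0.1611] yawy 144.4 gap 0.0853 F [ 0.4 -0.  -0.6] t 16.0333
[-0.08 -0.09 12.11] [-0.  0. -0.]
```

View pics/t4.png

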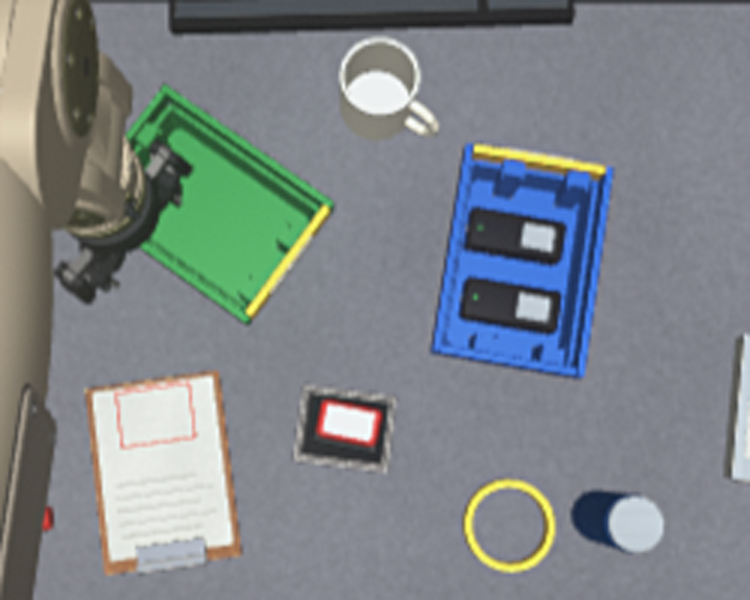

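Emit:
send_rows(series=[-0.1,0,3,0,0,0,1,-0.1,0,6,0,0,0,1,-0.1,0,9,0,0,0,1,-0.1,0,11.5,0,0,0,1,-0.1,0,12.1,0,0,0,1,-0.1,0,12.1,0,0,0,1,-0.1,0,12.1,0,0,0,0,-0.1,0,12.1,0,0,0,0,-0.1,0,12.1,0,0,0,0,-0.1,0,12.1,0,0,0,0], newtons=70)

```text
clock: 16.92
tcp_pos: [0.569, 0.0623, 0.0415]
orientation: [0.001, -0.457, 0.889, -0.001]
wrist_force: [0.8, -0.1, -0.1]
finger_gap: 0.0387
```

Emit:
send_rows(series=[0,0,0,0,0,0,0,0,0,0,0,0,0,0,0,0,0,0,0,0,0,0,0,0,0,0,0,0,0,0,0,0,0,0,0])

```text
clock: 17.33
tcp_pos: [0.5687, 0.0623, 0.0418]
orientation: [0.001, -0.458, 0.889, -0.001]
wrist_force: [-3.1, 0.5, 10.2]
finger_gap: 0.0086
```

```bash
cat >> h.py <<'E'
def hfit(c,l,parts,z0,minp=.4):
    out=[]
    for d in silhouettes(c,l):
        if d["p"]<minp: continue
        m=d["pixels"].astype(np.uint8);v,u=np.nonzero(m)
        f=np.zeros_like(m);cv2.fillConvexPoly(f,cv2.convexHull(np.stack([u,v],1).astype(np.int32)),1)
        out.append(fit({c:f>0},parts,z0).round(4));print(l,c,round(d["p"],2),out[-1])
    return out
E
python3 - <<'E'
from h import *
plan()
read_camera("top");read_camera("side")
hfit("top","tote_blue",TOTE,0);hfit("top","tote_green",TOTE,0);hfit("side","tote_green",TOTE,0)
E
```

```text
now [0.5687 0.0623 0.0418] yawy 144.5 gap 0.0086 F [-3.1  0.5 10.2] t 17.3333
tote_blue top 0.67 [ 0.5693 -0.2984 -0.1624  0.959 ]
tote_green top 0.65 [0.6216 0.0185 0.9433 0.7871]
tote_green top 0.59 [ 0.5738 -0.3139 -0.9467  0.1193]
tote_green side 0.82 [0.6226 0.0254 0.9396 0.9229]
```

Emit:
send_rows(series=[0,0,-2,0,0,0,0,0,0,-4,0,0,0,0,0,0,-7,0,0,0,0,0,0,-10,0,0,0,0,0,0,-13,0,0,0,0,0,0,-15,0,0,0,0,0,0,-15,0,0,0,0,0,0,-15,0,0,0,0])

```text
clock: 18.25
tcp_pos: [0.568, 0.0624, 0.1903]
orientation: [0.001, -0.457, 0.889, -0.0]
wrist_force: [-0.3, -0.1, -3.0]
finger_gap: 0.0076
```

```bash
cat >> h.py <<'E'
BLUE=np.array([.5705,-.2992,-.170])
SEAT=BLUE+[0,0,np.pi]
E
sed -i 's/yaw_off=0,F=BLUE)/yaw_off=0,F=None)/; s/^    c,s=np.cos(F\[2\])/    F=BLUE if F is None else F\n    c,s=np.cos(F[2])/' h.py
python3 - <<'E'
from h import *
plan(inb(0,-.071,.19,np.pi/2,SEAT))
im=read_camera("side");cv2.imwrite("pics/s5.png",cv2.resize(im[60:300,100:400],None,fx=2.5,fy=2.5,interpolation=cv2.INTER_CUBIC))
E
```

```text
now [0.568  0.0624 0.1903] yawy 144.4 gap 0.0076 F [-0.3 -0.1 -3. ] t 18.25
[ 22.88 -18.15   0.03] [-0.   0.1 64.2]
```

View pics/s5.png

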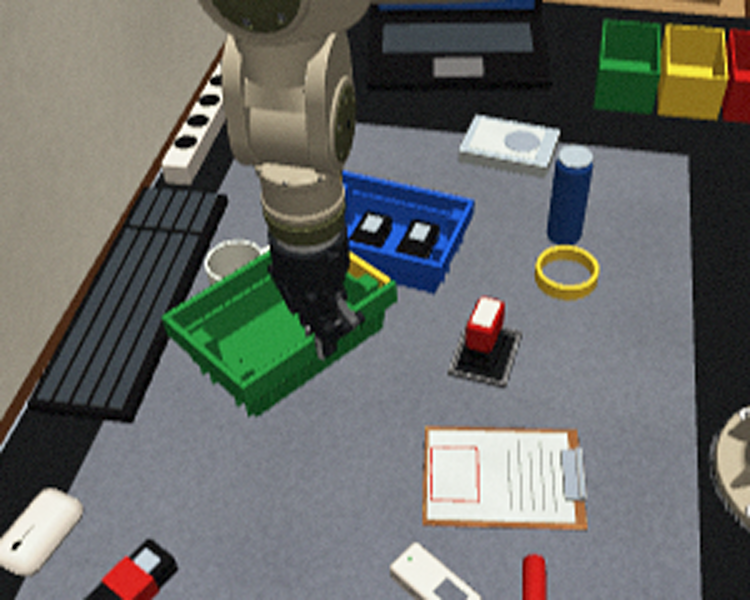

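Emit:
send_rows(series=[22.9,-18.1,0,0,0,64.2,0,22.9,-18.1,0,0,0,64.2,0,22.9,-18.1,0,0,0,64.2,0,22.9,-18.1,0,0,0,64.2,0,22.9,-18.1,0,0,0,64.2,0,22.9,-18.1,0,0,0,64.2,0,22.9,-18.1,0,0,0,64.2,0,22.9,-18.1,0,0,0,64.2,0,22.9,-18.1,0,0,0,64.2,0,22.9,-18.1,0,0,0,64.2,0])

```text
clock: 19.13
tcp_pos: [0.5799, -0.2297, 0.1864]
orientation: [-0.003, 0.088, 0.996, 0.001]
wrist_force: [0.6, 0.1, -2.7]
finger_gap: 0.0077
```

```bash
python3 - <<'E'
from h import *
plan(inb(0,-.071,.19,np.pi/2,SEAT),inb(0,-.071,.106,np.pi/2,SEAT))
s=get_state();print(s["ft_torque"].round(2),s["orientation"])
read_camera("side");read_camera("top")
for c in CI:hfit(c,"tote_green",TOTE,s["tcp_pos"][2]-.0405)
im=read_camera("side");cv2.imwrite("pics/s6.png",cv2.resize(im[80:220,180:340],None,fx=4,fy=4,interpolation=cv2.INTER_CUBIC))
E
```

```text
now [ 0.5799 -0.2297  0.1864] yawy 79.9 gap 0.0077 F [ 0.6  0.1 -2.7] t 19.1333
[-0.24  0.1  -0.37] [ 0.1 -0.3 -0.3]
[-0.29  0.08  8.03] [ 0.1 -0.3 -0.3]
[ 0.21 -0.05  0.03] [-0.00253706  0.08775092  0.99613828  0.00136507]
tote_green top 0.9 [ 0.5591 -0.3309 -0.5855  0.2887]
tote_green side 0.77 [ 0.5617 -0.287  -0.1699  0.9314]
tote_green side 0.47 [ 0.4445 -0.0964 -1.55    0.0629]
```

View pics/s6.png

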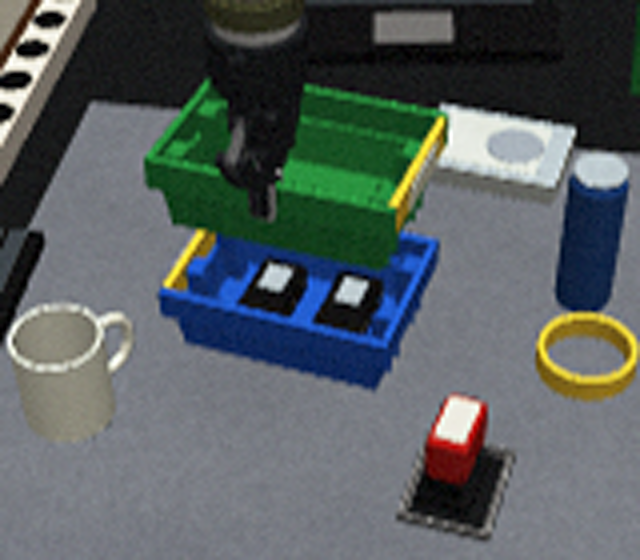

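Emit:
send_rows(series=[-0.25,0.1,2,0,0,0,0,-0.25,0.1,4,0,0,0,0,-0.25,0.1,6,0,0,0,0,-0.25,0.1,6.5,0,0,0,0,-0.25,0.1,6.5,0,0,0,0,-0.25,0.1,6.5,0,0,0,0,-0.25,0.1,6.5,0,0,0,0])

```text
clock: 19.97
tcp_pos: [0.5852, -0.2289, 0.1264]
orientation: [0.001, 0.085, 0.996, -0.0]
wrist_force: [0.7, -0.4, -2.3]
finger_gap: 0.0072
```

```bash
cat > g.py <<'E'
from h import *
plan(inb(0,-.071,.106,np.pi/2,SEAT))
s=get_state();T=s["tcp_pos"];y=rot(s["orientation"]).apply([0,1,0]);a=np.arctan2(-y[1],-y[0])-np.pi/2
read_camera("side");d=silhouettes("side","tote_green")[0];m=d["pixels"].astype(np.uint8)
v,u=np.nonzero(m);f=np.zeros_like(m);cv2.fillConvexPoly(f,cv2.convexHull(np.stack([u,v],1).astype(np.int32)),1)
def pose(q):
    r=R.from_euler('z',a+q[2]*.1)*R.from_euler('x',q[1]*.1)*R.from_euler('y',q[3]*.1)
    return r,T-r.apply([-q[0]/100,-.071,.0405])
def cost(q):
    r,o=pose(q);uv=proj("side",r.apply(TOTE[0])+o)
    h=np.zeros((384*4,512*4),np.uint8);cv2.fillConvexPoly(h,cv2.convexHull(((uv+.5)*4).astype(np.float32)).astype(np.int32),1)
    h=cv2.resize(h.astype(np.float32),(512,384),interpolation=cv2.INTER_AREA)
    return 1-np.minimum(h,f).sum()/np.maximum(h,f).sum()
q=minimize(cost,[0]*4,method="Nelder-Mead",options=dict(initial_simplex=np.vstack([np.zeros(4),np.eye(4)*.7]))).x
r,o=pose(q);print("p",d["p"],"iou",1-cost(q),cost([0]*4),"dx cm",q[0],"tilt x,yaw,tilt y deg",np.degrees(q[1:]*.1),"centre",o,"want",BLUE)
E
python3 g.py
```

```text
now [ 0.5852 -0.2289  0.1264] yawy 80.3 gap 0.0072 F [ 0.7 -0.4 -2.3] t 19.9667
[ 0.27 -0.07  2.03] [-0.   0.1  0. ]
p 0.78 iou 0.9309823 0.19441128 dx cm 0.9402560062303613 tilt x,yaw,tilt y deg [-7.40545202  3.03826344  1.22687394] centre [ 0.56916917 -0.29264188  0.07684741] want [ 0.5705 -0.2992 -0.17  ]
```

Emit:
send_rows(series=[0,0,-0.5,3,0,0,0,0,0,-0.5,7,0,0,0,0,0,-0.5,7,0,0,0,0,0,-0.5,7,0,0,0,0,0,-0.5,7,0,0,0,0,0,-0.5,7,0,0,0])

```text
clock: 20.57
tcp_pos: [0.5843, -0.2292, 0.13]
orientation: [-0.005, 0.085, 0.995, -0.06]
wrist_force: [0.1, -0.1, -2.8]
finger_gap: 0.0076
```

```bash
python3 g.py; python3 - <<'E'
from h import *
im=read_camera("side");cv2.imwrite("pics/s7.png",cv2.resize(im[80:220,180:340],None,fx=4,fy=4,interpolation=cv2.INTER_CUBIC))
E
```

```text
now [ 0.5843 -0.2292  0.13  ] yawy 80.2 gap 0.0076 F [ 0.1 -0.1 -2.8] t 20.5667
[0.18 0.25 2.38] [-6.9  0.  -0.1]
p 0.62 iou 0.9238636 0.11312771 dx cm 0.6163046864784972 tilt x,yaw,tilt y deg [-0.79252609  0.65056699 -2.34278313] centre [ 0.56541907 -0.29746069  0.08877466] want [ 0.5705 -0.2992 -0.17  ]
```

View pics/s7.png

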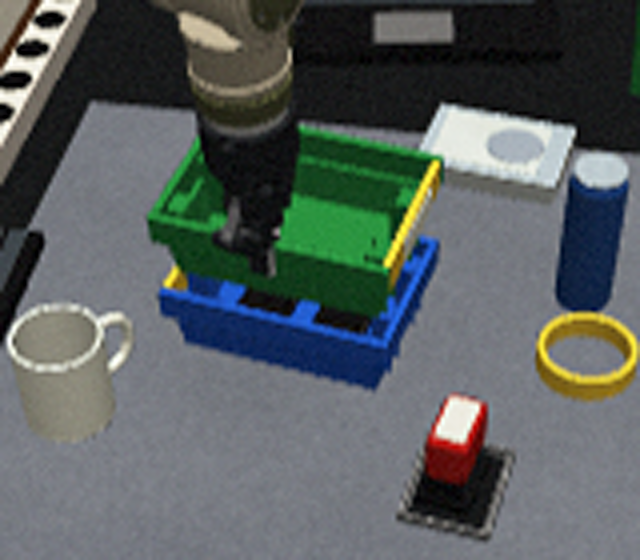

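Emit:
send_rows(series=[-0.2,0,0,0,0,0,0,-0.2,0.1,0.6,0,0,0,0,-0.2,0.15,1.2,0,0,0,0,-0.2,0.2,1.6,0,0,0,0,-0.2,0.22,1.9,0,0,0,0,-0.2,0.25,2.1,0,0,0,0,-0.2,0.25,2.1,0,0,0,0,-0.2,0.25,2.1,0,0,0,0])

```text
clock: 21.38
tcp_pos: [0.5862, -0.229, 0.1085]
orientation: [-0.005, 0.085, 0.995, -0.061]
wrist_force: [0.4, -1.0, -2.8]
finger_gap: 0.0078
```

```bash
python3 g.py
```

```text
now [ 0.5862 -0.229   0.1085] yawy 80.2 gap 0.0078 F [ 0.4 -1.  -2.8] t 21.3833
[ 0.36 -0.05  0.25] [-7. -0. -0.]
p 0.95 iou 0.9256881 0.105407715 dx cm 0.548165350704312 tilt x,yaw,tilt y deg [-1.93778617  1.85604036 -2.76532604] centre [ 0.56924782 -0.2969477   0.06588709] want [ 0.5705 -0.2992 -0.17  ]
```

Emit:
send_rows(series=[0,0,0.2,0,0,0,0,0,0.03,0.4,0,0,0,0,0,0.05,0.5,0,0,0,0,0,0.05,0.5,0,0,0,0])

```text
clock: 21.82
tcp_pos: [0.586, -0.2291, 0.1032]
orientation: [-0.005, 0.085, 0.995, -0.061]
wrist_force: [0.5, 0.0, -3.4]
finger_gap: 0.0073
```

```bash
python3 g.py; python3 - <<'E'
from h import *
im=read_camera("side");cv2.imwrite("pics/s8.png",cv2.resize(im[80:220,180:340],None,fx=4,fy=4,interpolation=cv2.INTER_CUBIC))
E
```

```text
now [ 0.586  -0.2291  0.1032] yawy 80.2 gap 0.0073 F [ 0.5  0.  -3.4] t 21.8167
[ 0.34 -0.11 -0.27] [-7. -0. -0.]
p 0.93 iou 0.93198884 0.08628154 dx cm 0.47673126189075454 tilt x,yaw,tilt y deg [-1.27624694  1.43286085 -1.34227847] centre [ 0.57016861 -0.29756824  0.06125039] want [ 0.5705 -0.2992 -0.17  ]
```

View pics/s8.png

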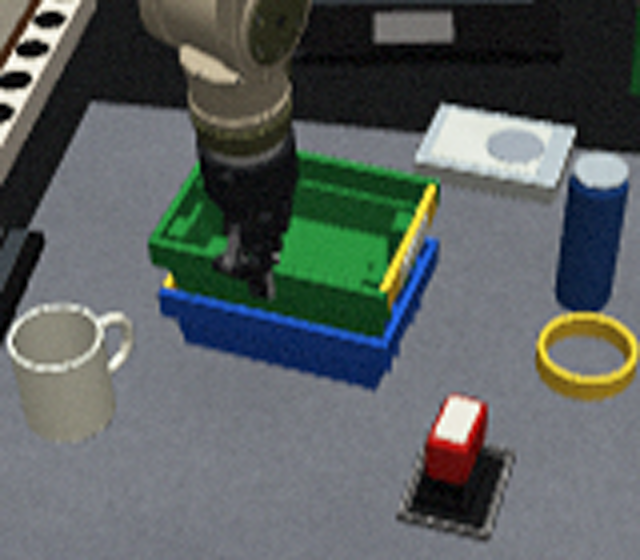

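Emit:
send_rows(series=[0,0,0.2,0,0,0,0,0,0.03,0.3,0,0,0,0,0,0.03,0.3,0,0,0,0,0,0.03,0.3,0,0,0,0])

```text
clock: 22.3
tcp_pos: [0.5866, -0.2292, 0.1022]
orientation: [-0.004, 0.085, 0.995, -0.061]
wrist_force: [-1.7, 2.5, 5.5]
finger_gap: 0.0075
```

Emit:
send_rows(series=[0,0,0,0,0,0,0.4,0,0,0,0,0,0,0.4,0,0,0,0,0,0,0.4,0,0,0,0,0,0,0.4,0,-0.4,-3,0,0,0,0.4,0,-0.8,-6,0,0,0,0.4,0,-1.2,-10,0,0,0,0.4,0,-1.2,-12,-7,0,0,1,0,-1.2,-12,-7,0,0,1,0,-1.2,-12,-7,0,0,1])

```text
clock: 23.13
tcp_pos: [0.5875, -0.2285, 0.2228]
orientation: [0.002, 0.086, 0.996, -0.001]
wrist_force: [0.1, -0.1, 0.6]
finger_gap: 0.0691
```

```bash
python3 - <<'E'
from h import *
plan((.4145,.228,.2,-.586+np.pi/2))
for c in CI: read_camera(c)
for z in(.064,): hfit("side","tote_green",TOTE,z);hfit("top","tote_green",TOTE,z)
E
```

```text
now [ 0.5875 -0.2285  0.2228] yawy 80.1 gap 0.0691 F [ 0.1 -0.1  0.6] t 23.1333
[24.88 42.    2.13] [-0.   0.2 23.7]
tote_green side 0.96 [ 0.5677 -0.294  -0.1789  0.9451]
tote_green top 0.67 [ 0.5634 -0.336  -0.5889  0.2396]
```

Emit:
send_rows(series=[24.9,42,2.1,0,0,-23.7,1,24.9,42,2.1,0,0,23.7,1,24.9,42,2.1,0,0,23.7,1,24.9,42,2.1,0,0,23.7,1,24.9,42,2.1,0,0,23.7,1,24.9,42,2.1,0,0,23.7,1,24.9,42,2.1,0,0,23.7,1,24.9,42,2.1,0,0,23.7,1,24.9,42,2.1,0,0,23.7,1,24.9,42,2.1,0,0,23.7,1])

```text
clock: 24.17
tcp_pos: [0.4368, 0.1622, 0.2022]
orientation: [-0.001, 0.288, 0.958, -0.001]
wrist_force: [0.9, 0.3, 0.7]
finger_gap: 0.0853
```

```bash
python3 - <<'E'
from h import *
look(["white_1"])
hfit("side","tote_green",TOTE,.064);hfit("top","tote_green",TOTE,.064);hfit("side","tote_blue",TOTE,0)
im=read_camera("top");cv2.imwrite("pics/t9.png",cv2.resize(im[110:270,210:430],None,fx=3,fy=3,interpolation=cv2.INTER_CUBIC))
plan((.4145,.228,.10,-.586+np.pi/2),(.4145,.228,.002,-.586+np.pi/2))
E
```

```text
white_1 top 0.62 [139.5, 221.0, 24.9, 24.0] [ 0.3977  0.2392 -0.4694  0.4396]
white_1 top 0.59 [294.5, 130.7, 67.2, 83.8] [ 0.5948 -0.3298  0.4709  0.1246]
white_1 side 0.66 [194.5, 330.3, 42.7, 24.9] [0.5387 0.3724 0.0744 0.9455]
tote_green side 0.89 [ 0.6564 -0.3341 -1.3463  0.3973]
tote_green top 0.97 [ 0.5696 -0.2989 -0.1746  0.9761]
tote_green top 0.54 [0.3757 0.0451 0.282  0.6561]
tote_blue side 0.73 [ 0.6513 -0.3155 -1.2229  0.1734]
now [0.4394 0.1592 0.203 ] yawy 56.4 gap 0.0852 F [-1.  -0.8  0.3] t 24.5667
[ 5.88  4.36 10.3 ] [-0. -0. -0.]
[ 5.88  4.36 20.1 ] [-0. -0. -0.]
```

View pics/t9.png

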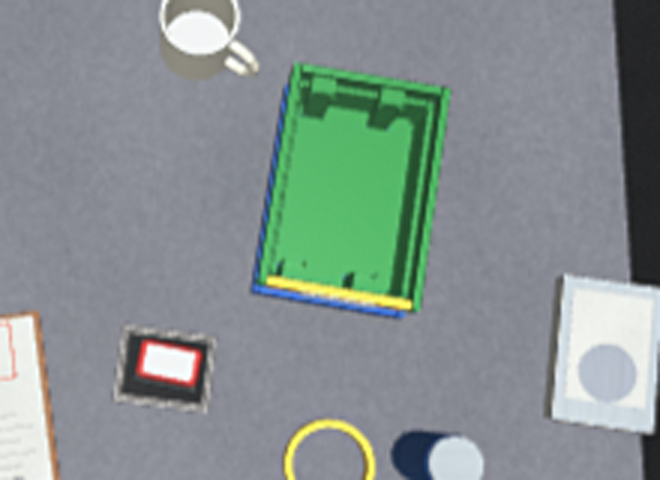

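Emit:
send_rows(series=[3,2.2,4,0,0,0,1,5.9,4.3,8,0,0,0,1,5.9,4.3,11,0,0,0,1,5.9,4.3,14,0,0,0,1,5.9,4.3,17,0,0,0,1,5.9,4.3,20,0,0,0,1,5.9,4.3,20,0,0,0,1,5.9,4.3,20,0,0,0,0,5.9,4.3,20,0,0,0,0,5.9,4.3,20,0,0,0,0], newtons=50)

```text
clock: 25.4
tcp_pos: [0.4157, 0.2289, 0.0054]
orientation: [0.001, 0.289, 0.957, 0.001]
wrist_force: [0.1, -0.3, 0.7]
finger_gap: 0.0517
```

Emit:
send_rows(series=[0,0,0,0,0,0,0,0,0,0,0,0,0,0,0,0,0,0,0,0,0,0,0,0,0,0,0,0,0,0,-4,0,0,0,0,0,0,-8,0,0,0,0,0,0,-12,0,0,0,0,0,0,-16,0,0,0,0,0,0,-20,0,0,0,0,0,0,-20,0,0,0,0])

```text
clock: 26.23
tcp_pos: [0.4176, 0.2303, 0.2125]
orientation: [0.006, 0.288, 0.958, 0.004]
wrist_force: [1.5, 1.2, -1.1]
finger_gap: 0.043
```

```bash
cat >> h.py <<'E'
GS=np.array([.5696,-.2989,-.1746])
E
python3 - <<'E'
from h import *
plan(inb(.038,0,.22,0,GS))
read_camera("side")
for d in silhouettes("side","white_1"):print(d["p"],d["box"])
E
```

```text
now [0.4176 0.2303 0.2125] yawy 56.5 gap 0.043 F [ 1.5  1.2 -1.1] t 26.2333
[-45.36 -34.25  -0.76] [ 0.9  0.1 66.5]
0.67 [196.0, 328.7, 39.1, 27.7]
```

Emit:
send_rows(series=[-45.3,-34.2,-1,0,0,66.5,0,-45.3,-34.2,-1,0,0,66.5,0,-45.3,-34.2,-1,0,0,66.5,0,-45.3,-34.2,-1,0,0,66.5,0,-45.3,-34.2,-1,0,0,66.5,0,-45.3,-34.2,-1,0,0,66.5,0,-45.3,-34.2,-1,0,0,66.5,0,-45.3,-34.2,-1,0,0,66.5,0,-45.3,-34.2,-1,0,0,66.5,0,-45.3,-34.2,-1,0,0,66.5,0])

```text
clock: 27.17
tcp_pos: [0.5514, -0.1655, 0.2084]
orientation: [-0.002, 0.768, 0.641, -0.001]
wrist_force: [1.3, 1.3, -1.5]
finger_gap: 0.0428
```

```bash
python3 - <<'E'
from h import *
plan(inb(.038,0,.20,0,GS))
E
```

```text
now [ 0.5514 -0.1655  0.2084] yawy -10.3 gap 0.0428 F [ 1.3  1.3 -1.5] t 27.1667
[-12.77   7.98   0.8 ] [-0.2 -0.1 -0.3]
```

Emit:
send_rows(series=[-12.8,8,0.8,0,0,0,0,-12.8,8,0.8,0,0,0,0,-12.8,8,0.8,0,0,0,0,-12.8,8,0.8,0,0,0,0,-12.8,8,0.8,0,0,0,0,-12.8,8,0.8,0,0,0,0,-12.8,8,0.8,0,0,0,0,-12.8,8,0.8,0,0,0,0])

```text
clock: 27.83
tcp_pos: [0.6083, -0.3024, 0.2018]
orientation: [-0.001, 0.766, 0.643, -0.0]
wrist_force: [0.3, 0.2, -2.3]
finger_gap: 0.0428
```

```bash
python3 - <<'E'
from h import *
plan(inb(.038,0,.20,0,GS),inb(.038,0,.074,0,GS))
E
```

```text
now [ 0.6083 -0.3024  0.2018] yawy -9.9 gap 0.0428 F [ 0.3  0.2 -2.3] t 27.8333
[-0.33 -0.07  0.18] [-0.1 -0.1  0.1]
[-0.34 -0.04 12.78] [-0.1 -0.1  0.1]
```

Emit:
send_rows(series=[-0.3,-0.1,3,0,0,0,0,-0.3,-0.1,6,0,0,0,0,-0.3,-0.1,9,0,0,0,0,-0.3,-0.1,11,0,0,0,0,-0.3,-0.1,12,0,0,0,0,-0.3,-0.1,12.7,0,0,0,0,-0.3,-0.1,12.7,0,0,0,0,-0.3,-0.1,12.7,0,0,0,0,-0.3,-0.1,12.7,0,0,0,0.7,-0.3,-0.1,12.7,0,0,0,0.7])

```text
clock: 28.67
tcp_pos: [0.6085, -0.3074, 0.0779]
orientation: [0.002, 0.766, 0.643, 0.0]
wrist_force: [-0.8, -0.3, 0.3]
finger_gap: 0.0594
```

Emit:
send_rows(series=[0,0,0,0,0,0,0.7,0,0,0,0,0,0,0.7,0,0,-3,0,0,0,0.7,0,0,-7,0,0,0,0.7,0,0,-11,0,0,0,0.7,0,0,-14,0,0,0,1,10,-6,-14,0,0,0,1,10,-6,-14,0,0,0,1,10,-6,-14,0,0,0,1,10,-6,-14,0,0,0,1])

```text
clock: 29.5
tcp_pos: [0.5632, -0.1924, 0.2168]
orientation: [-0.001, 0.765, 0.645, 0.0]
wrist_force: [-0.3, 0.2, 0.0]
finger_gap: 0.0853
```

```bash
python3 - <<'E'
from h import *
look(["white_1"])
plan((.5385,.372,.15,.07+np.pi/2),(.5385,.372,.002,.07+np.pi/2))
E
```

```text
white_1 top 0.73 [331.7, 157.8, 10.8, 14.3] [ 0.6144 -0.3501 -0.4643  0.4508]
white_1 top 0.56 [98.9, 172.7, 16.5, 33.2] [0.5365 0.3698 0.0825 0.8752]
white_1 side 0.73 [240.9, 129.1, 15.2, 17.4] [ 0.6206 -0.4146  1.4056  0.6137]
white_1 side 0.61 [196.4, 331.4, 37.4, 24.6] [0.5371 0.3719 0.0465 0.9409]
white_1 side 0.51 [279.5, 108.5, 44.4, 25.2] [ 0.4128 -0.5359 -0.1203  0.3997]
now [ 0.5665 -0.1986  0.2162] yawy -10.0 gap 0.0854 F [ 0.7 -0.6 -0.3] t 29.7
[ 55.72 -12.66   6.56] [ 0.1 -0.  76. ]
[ 55.73 -12.69  21.36] [ 0.1 -0.  76. ]
```

Emit:
send_rows(series=[55.7,-12.7,3,0,0,-104,1,55.7,-12.7,3,0,0,-104,1,55.7,-12.7,3,0,0,-104,1,55.7,-12.7,3,0,0,-104,1,55.7,-12.7,3,0,0,-104,1,55.7,-12.7,3,0,0,-104,1,55.7,-12.7,3,0,0,-104,1,55.7,-12.7,3,0,0,-104,1,55.7,-12.7,3,0,0,-104,1,55.7,-12.7,3,0,0,-104,1])

```text
clock: 30.53
tcp_pos: [0.5462, 0.2189, 0.1936]
orientation: [0.0, 0.243, 0.97, 0.0]
wrist_force: [0.4, -1.3, -0.6]
finger_gap: 0.0855
```

```bash
python3 - <<'E'
from h import *
plan((.5385,.372,.10,.07+np.pi/2),(.5385,.372,.002,.07+np.pi/2))
E
```

```text
now [0.5462 0.2189 0.1936] yawy 61.9 gap 0.0855 F [ 0.4 -1.3 -0.6] t 30.5333
[ 7.9  13.14  9.36] [  0.    0.1 -32.1]
[ 7.9  13.13 19.16] [  0.    0.1 -32.1]
```

Emit:
send_rows(series=[7.9,13.1,6,0,0,-32.1,1,7.9,13.1,6,0,0,-32.1,1,7.9,13.1,6,0,0,-32.1,1,7.9,13.1,8,0,0,-32.1,1,7.9,13.1,10,0,0,-32.1,1,7.9,13.1,13,0,0,-32.1,1,7.9,13.1,16.5,0,0,-32.1,1,7.9,13.1,19,0,0,-32.1,1,7.9,13.1,19.1,0,0,-32.1,1,7.9,13.1,19.1,0,0,-32.1,1])

```text
clock: 31.37
tcp_pos: [0.5373, 0.3693, 0.0008]
orientation: [-0.002, -0.032, 0.999, -0.001]
wrist_force: [0.8, 0.4, -0.1]
finger_gap: 0.0853
```

Emit:
send_rows(series=[0,0,0,0,0,0,0,0,0,0,0,0,0,0,0,0,0,0,0,0,0,0,0,0,0,0,0,0,0,0,0,0,0,0,0,0,0,0,0,0,0,0,0,0,-5,0,0,0,0,0,0,-10,0,0,0,0,0,0,-16,0,0,0,0,0,0,-21,0,0,0,0])

```text
clock: 32.2
tcp_pos: [0.5368, 0.3703, 0.1714]
orientation: [-0.0, -0.033, 0.999, -0.0]
wrist_force: [0.4, 0.2, -2.7]
finger_gap: 0.0434
```

```bash
python3 - <<'E'
from h import *
read_camera("top")
hfit("top","tote_green",TOTE,.064)
plan(inb(-.038,0,.21,0,GS))
E
```

```text
tote_green top 0.8 [ 0.5703 -0.2996 -0.1678  0.9786]
now [0.5414 0.3728 0.179 ] yawy 93.8 gap 0.0434 F [ 2.  -0.4 -2.8] t 32.3
[  5.24 -66.28  -3.58] [ -0.2   0.9 -76.2]
```

Emit:
send_rows(series=[5.2,-66.3,-4,0,0,-76.2,0,5.2,-66.3,-4,0,0,-76.2,0,5.2,-66.3,-4,0,0,-76.2,0,5.2,-66.3,-4,0,0,-76.2,0,5.2,-66.3,-4,0,0,-76.2,0,5.2,-66.3,-4,0,0,-76.2,0,5.2,-66.3,-4,0,0,-76.2,0,5.2,-66.3,-4,0,0,-76.2,0,5.2,-66.3,-4,0,0,-76.2,0,5.2,-66.3,-4,0,0,-76.2,0])

```text
clock: 33.13
tcp_pos: [0.5323, -0.0197, 0.1925]
orientation: [-0.0, -0.58, 0.814, 0.0]
wrist_force: [0.4, 0.3, -3.1]
finger_gap: 0.0434
```

```bash
python3 - <<'E'
from h import *
plan(inb(-.038,0,.20,0,GS))
E
```

```text
now [ 0.5323 -0.0197  0.1925] yawy 161.0 gap 0.0434 F [ 0.4  0.3 -3.1] t 33.1333
[25.78 -8.88 -0.75] [ 0.  0. -9.]
```

Emit:
send_rows(series=[25.8,-8.9,-0.8,0,0,-9,0,25.8,-8.9,-0.8,0,0,-9,0,25.8,-8.9,-0.8,0,0,-9,0,25.8,-8.9,-0.8,0,0,-9,0,25.8,-8.9,-0.8,0,0,-9,0,25.8,-8.9,-0.8,0,0,-9,0,25.8,-8.9,-0.8,0,0,-9,0,25.8,-8.9,-0.8,0,0,-9,0,25.8,-8.9,-0.8,0,0,-9,0])

```text
clock: 33.88
tcp_pos: [0.5309, -0.2924, 0.1998]
orientation: [-0.0, -0.639, 0.769, 0.001]
wrist_force: [0.2, 1.6, -3.1]
finger_gap: 0.043
```

```bash
python3 - <<'E'
from h import *
plan(inb(-.038,0,.20,0,GS),inb(-.038,0,.074,0,GS))
E
```

```text
now [ 0.5309 -0.2924  0.1998] yawy 169.5 gap 0.043 F [ 0.2  1.6 -3.1] t 33.8833
[-0.03 -0.12 -0.02] [ 0.1  0.1 -0.5]
[-0.02 -0.14 12.58] [ 0.1  0.1 -0.5]
```

Emit:
send_rows(series=[0,-0.1,3,0,0,0,0,0,-0.1,6,0,0,0,0,0,-0.1,9,0,0,0,0,0,-0.1,11,0,0,0,0,0,-0.1,12.3,0,0,0,0,0,-0.1,12.9,0,0,0,0,0,-0.1,12.9,0,0,0,0,0,-0.1,12.9,0,0,0,0,0,-0.1,12.9,0,0,0,0.7,0,-0.1,12.9,0,0,0,0.7])

```text
clock: 34.72
tcp_pos: [0.5346, -0.2903, 0.0732]
orientation: [0.001, -0.641, 0.767, -0.002]
wrist_force: [3.8, 1.0, 1.3]
finger_gap: 0.0596
```

Emit:
send_rows(series=[0,0,0,0,0,0,0.7,0,0,0,0,0,0,0.7,0,0,-3,0,0,0,0.7,0,0,-7,0,0,0,0.7,0,0,-11,0,0,0,0.7,0,0,-14,0,0,0,1,-27,0,-14,0,0,0,1,-27,0,-14,0,0,0,1,-27,0,-14,0,0,0,1,-27,0,-14,0,0,0,1])

```text
clock: 35.55
tcp_pos: [0.5619, -0.1258, 0.2118]
orientation: [-0.0, -0.64, 0.768, 0.0]
wrist_force: [0.3, 0.7, -1.7]
finger_gap: 0.0852
```

Emit:
send_rows(series=[-14,0,0,0,0,0,1,-14,0,0,0,0,0,1,-14,0,0,0,0,0,1,-14,0,0,0,0,0,1,-14,0,0,0,0,0,1,-14,0,0,0,0,0,1])

```text
clock: 36.05
tcp_pos: [0.5872, 0.0115, 0.2114]
orientation: [-0.001, -0.641, 0.767, 0.0]
wrist_force: [0.2, -0.8, 0.1]
finger_gap: 0.0858
```

```bash
python3 - <<'E'
from h import *
look(["white_1"],z0=.068,minp=.4)
hfit("top","tote_green",TOTE,.064)
im=read_camera("top");cv2.imwrite("pics/t10.png",cv2.resize(im[110:290,170:430],None,fx=3,fy=3,interpolation=cv2.INTER_CUBIC))
for l,P,z in(("stamp",STAMP,.004),("stamp_tray",[box(.098,.078,0,.01)],0)):
    for c in CI:
        for d in silhouettes(c,l):
            if d["p"]>.3:print(l,c,round(d["p"],2),d["box"],fit({c:d["pixels"]},P,z).round(4))
# slip box: red lines in top
hs=cv2.cvtColor(im,cv2.COLOR_BGR2HSV);m=((hs[...,0]<12)|(hs[...,0]>168))&(hs[...,1]>45)
m[:, :175]=0;m[:,235:]=0;m[:205]=0;m[250:]=0
v,u=np.nonzero(m);r=cv2.minAreaRect(np.stack([u,v],1).astype(np.float32));print(len(u),r)
P=np.array([unproj("top",q,.004)[:2] for q in cv2.boxPoints(r)]);print(P.round(4),P.mean(0),np.linalg.norm(P[1]-P[0]),np.linalg.norm(P[2]-P[1]))
for d in silhouettes("top","slip_box"):
    if d["p"]>.4: print("board",d["p"],d["box"],fit({"top":d["pixels"]},[box(.19,.14,0,.004)],0))
plan()
E
```

```text
white_1 top 0.84 [302.8, 180.6, 38.9, 20.6] [ 0.5257 -0.2862  1.3988  0.9581]
white_1 top 0.68 [309.9, 156.0, 32.9, 19.5] [ 0.6015 -0.3066  1.4139  0.9556]
white_1 side 0.47 [238.4, 131.1, 18.5, 15.0] [ 0.598  -0.3358  1.4909  0.5892]
white_1 side 0.44 [263.5, 137.8, 13.7, 16.5] [ 0.5224 -0.3174  1.451   0.5499]
tote_green top 0.93 [ 0.5656 -0.2976 -0.166   0.9769]
stamp top 0.61 [254.3, 221.1, 22.4, 17.5] [ 0.4062 -0.1256  1.3885  0.936 ]
stamp side 0.75 [284.5, 179.5, 17.5, 30.9] [ 0.4065 -0.1243  1.5211  0.8343]
stamp_tray top 0.9 [251.6, 220.3, 31.2, 27.4] [ 0.4024 -0.1246  1.4515  0.5949]
stamp_tray side 0.61 [277.7, 194.0, 30.3, 23.9] [ 0.4029 -0.1201  1.4582  0.4736]
124 ((208.66465759277344, 227.01829528808594), (37.98844909667969, 27.939180374145508), 6.340191841125488)
[[ 0.383   0.1124]
 [ 0.469   0.1057]
 [ 0.4563 -0.0126]
 [ 0.3707 -0.0046]] [0.41974684 0.05025499] 0.08626013592327299 0.11902328135843053
board 0.72 [183.7, 213.6, 49.5, 69.3] [0.35652232 0.06297107 0.14958003 0.87001744]
now [0.5879 0.01   0.212 ] yawy 169.6 gap 0.0853 F [-0.2  0.5 -0.7] t 36.6
```

View pics/t10.png

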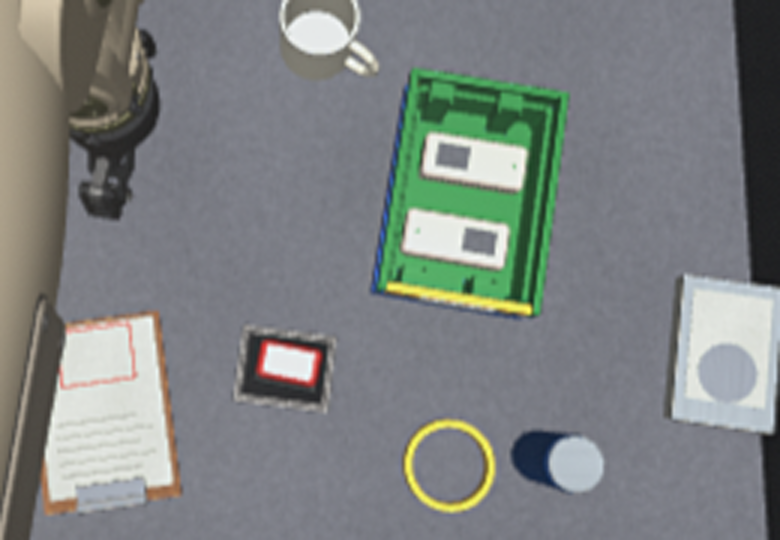

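```bash
python3 - <<'E'
from h import *
for c,roi in(("top",(180,232,213,245)),("side",(272,300,233,266))):
    im=cv2.imread(f"pics/{c}0.png").astype(int);b,g,r=im[...,0],im[...,1],im[...,2]
    m=(r-(g+b)/2>25)&(b>110);k=np.zeros_like(m);k[roi[2]:roi[3],roi[0]:roi[1]]=1;m&=k
    v,u=np.nonzero(m);rc=cv2.minAreaRect(np.stack([u,v],1).astype(np.float32))
    W=np.array([unproj(c,(a+0.0,d+0.0),.004)[:2] for a,d in zip(u,v)]).astype(np.float32)
    rw=cv2.minAreaRect(W*1000);print(c,len(u),rc,rw)
    cv2.imwrite(f"pics/m_{c}.png",cv2.resize((m[200:280,170:310]*255).astype(np.uint8),None,fx=3,fy=3))
for c in CI:
    im=cv2.imread(f"pics/{c}0.png")
    hs=cv2.cvtColor(im,cv2.COLOR_BGR2HSV)
    # board: white paper + brown; dark-mat difference
    m=((hs[...,2]>150)|((hs[...,1]>90)&(hs[...,0]<20)&(hs[...,2]>90))).astype(np.uint8)
    n,lab,st,ce=cv2.connectedComponentsWithStats(m)
    x,y=(205,248) if c=="top" else (300,250)
    L=np.bincount(lab[y-8:y+8,x-8:x+8].ravel())[1:].argmax()+1;mm=(lab==L)
    print(c,mm.sum(),fit({c:mm},[box(.19,.14,0,.004)],0))
E
```

```text
top 197 ((202.0, 229.0), (30.0, 44.0), 90.0) ((411.689208984375, 70.99893951416016), (93.33029174804688, 136.02076721191406), 2.182905912399292)
side 109 ((281.5, 249.5), (23.0, 19.0), 90.0) ((415.5206298828125, 72.9818115234375), (58.19614791870117, 81.48562622070312), 9.455145835876465)
top 3063 [0.35770941 0.0650722  0.14304667 0.91230048]
side 2529 [0.35875514 0.06402548 0.13647728 0.96210087]
```

```bash
python3 - <<'E'
from h import *
plan((.4064,-.125,.16,-.18),(.4064,-.125,.04,-.18))
E
```

```text
now [0.5879 0.01   0.212 ] yawy 169.6 gap 0.0853 F [-0.2  0.5 -0.7] t 36.6
[16.55 15.41  5.19] [-0.   0.  -0.1]
[16.55 15.41 17.19] [-0.   0.  -0.1]
```

Emit:
send_rows(series=[16.5,15.4,4,0,0,0,1,16.5,15.4,4,0,0,0,1,16.5,15.4,4,0,0,0,1,16.5,15.4,4,0,0,0,1,16.5,15.4,4,0,0,0,1,16.5,15.4,4,0,0,0,1,16.5,15.4,4,0,0,0,1,16.5,15.4,4,0,0,0,1])

```text
clock: 37.27
tcp_pos: [0.4061, -0.1248, 0.1721]
orientation: [0.0, -0.639, 0.769, -0.0]
wrist_force: [-0.3, -0.1, 0.2]
finger_gap: 0.0853
```

```bash
python3 - <<'E'
from h import *
plan((.4064,-.125,.04,-.18))
im=read_camera("side");cv2.imwrite("pics/s11.png",cv2.resize(im[80:270,200:350],None,fx=3.5,fy=3.2,interpolation=cv2.INTER_CUBIC))
for d in silhouettes("side","stamp"):
    if d["p"]>.4:
        v,u=np.nonzero(d["pixels"]);print(d["p"],d["box"],fit({"side":d["pixels"]},STAMP,.004,(.4064,-.125,1.39)))
hfit("side","tote_green",TOTE,.064)
E
```

```text
now [ 0.4061 -0.1248  0.1721] yawy 169.5 gap 0.0853 F [-0.3 -0.1  0.2] t 37.2667
[ 0.02 -0.03 13.21] [-0.   0.  -0.2]
0.61 [282.7, 175.7, 21.7, 35.3] [ 0.40650228 -0.12405176  1.39598401  0.91954184]
tote_green side 0.57 [ 0.5694 -0.296  -0.1489  0.9272]
```

View pics/s11.png

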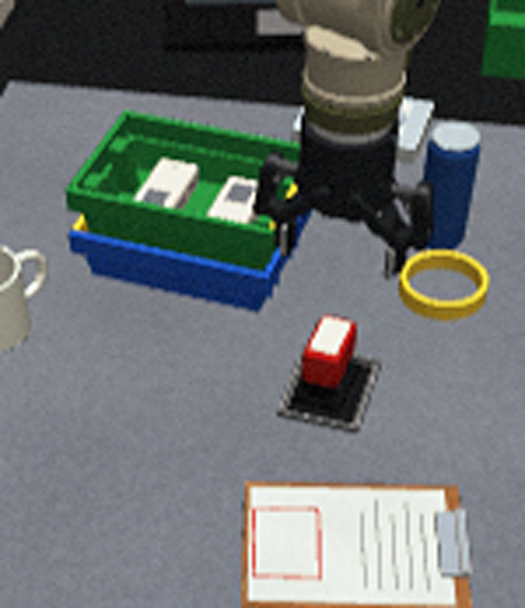

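Emit:
send_rows(series=[0,0,4,0,0,0,1,0,0,8,0,0,0,1,0,0,11,0,0,0,1,0,0,13,0,0,0,1,0,0,13.1,0,0,0,1,0,0,13.1,0,0,0,0,0,0,13.1,0,0,0,0,0,0,13.1,0,0,0,0,0,0,13.1,0,0,0,0,0,0,13.1,0,0,0,0], newtons=60)

```text
clock: 38.25
tcp_pos: [0.4083, -0.1247, 0.0424]
orientation: [0.001, -0.64, 0.768, -0.002]
wrist_force: [1.1, 0.5, 3.2]
finger_gap: 0.0357
```

Emit:
send_rows(series=[0,0,0,0,0,0,0,0,0,0,0,0,0,0,0,0,0,0,0,0,0,0,0,0,0,0,0,0,0,0,0,0,0,0,0])

```text
clock: 38.67
tcp_pos: [0.4079, -0.1247, 0.0415]
orientation: [0.001, -0.64, 0.768, -0.001]
wrist_force: [2.6, 0.2, 3.1]
finger_gap: 0.0351
```

Emit:
send_rows(series=[0,0,-1.5,0,0,0,0,0,0,-3,0,0,0,0,0,0,-5,0,0,0,0,0,0,-7,0,0,0,0,0,0,-7,0,0,0,0,0,0,-7,0,0,0,0])

```text
clock: 39.17
tcp_pos: [0.4061, -0.124, 0.1105]
orientation: [-0.0, -0.64, 0.768, 0.0]
wrist_force: [-0.3, 0.2, -3.3]
finger_gap: 0.0361
```

```bash
python3 - <<'E'
from h import *
plan((.4155,.0728,.107,.142),(.4155,.0728,.042,.142))
E
```

```text
now [ 0.4061 -0.124   0.1105] yawy 169.6 gap 0.0361 F [-0.3  0.2 -3.3] t 39.1667
[-19.53   2.62   0.35] [  0.    0.  -18.5]
[-19.53   2.61   6.85] [  0.    0.  -18.5]
```

Emit:
send_rows(series=[-19.5,2.6,0.3,0,0,-18.5,0,-19.5,2.6,0.3,0,0,-18.5,0,-19.5,2.6,0.3,0,0,-18.5,0,-19.5,2.6,0.3,0,0,-18.5,0,-19.5,2.6,0.3,0,0,-18.5,0,-19.5,2.6,0.3,0,0,-18.5,0,-19.5,2.6,0.3,0,0,-18.5,0,-19.5,2.6,0.3,0,0,-18.5,0])

```text
clock: 39.83
tcp_pos: [0.4147, 0.0723, 0.1064]
orientation: [0.001, 0.756, -0.655, -0.001]
wrist_force: [0.5, 0.1, -2.1]
finger_gap: 0.0352
```

```bash
python3 - <<'E'
from h import *
plan((.4155,.0728,.042,.142))
im=read_camera("side");cv2.imwrite("pics/s12.png",cv2.resize(im[150:290,230:370],None,fx=4,fy=4,interpolation=cv2.INTER_CUBIC))
z=get_state()["tcp_pos"][2]-.0418+.004
for d in silhouettes("side","stamp"):
    if d["p"]>.4:print(d["p"],d["box"],fit({"side":d["pixels"]},STAMP,z,(.4155,.0728,1.71)))
E
```

```text
now [0.4147 0.0723 0.1064] yawy -171.8 gap 0.0352 F [ 0.5  0.1 -2.1] t 39.8333
[-0.04 -0.1   6.44] [ 0.2 -0.   0. ]
0.92 [275.5, 216.0, 16.0, 30.7] [ 0.41375542  0.07402245 -1.43527328  0.73139617]
0.59 [294.4, 192.1, 14.6, 25.0] [ 0.4155      0.0728     -1.43159265  0.        ]
0.53 [312.7, 161.8, 26.7, 20.9] [ 0.4155      0.0728     -1.43159265  0.        ]
```

View pics/s12.png

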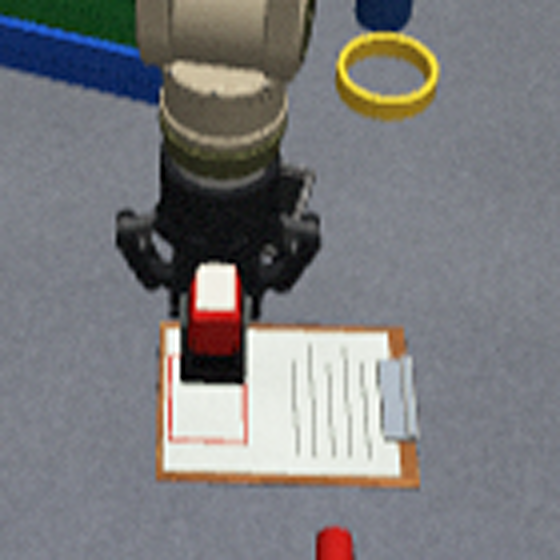

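Emit:
send_rows(series=[0,-0.1,3,0,0,0,0,0,-0.1,5,0,0,0,0,0,-0.1,6,0,0,0,0,0,-0.1,6.4,0,0,0,0,0,-0.1,6.8,0,0,0,0,0,-0.1,7.2,0,0,0,0,0,-0.1,7.6,0,0,0,0,0,-0.1,7.9,0,0,0,0,0,-0.1,7.9,0,0,0,0,0,-0.1,7.9,0,0,0,0])

```text
clock: 40.77
tcp_pos: [0.4165, 0.0715, 0.0304]
orientation: [0.001, 0.755, -0.656, 0.0]
wrist_force: [-8.0, -2.9, 14.7]
finger_gap: 0.0356
```

Emit:
send_rows(series=[0,0,0.2,0,0,0,0,0,0,0.4,0,0,0,0,0,0,0.6,0,0,0,0,0,0,0.6,0,0,0,0,0,0,0.6,0,0,0,0])

```text
clock: 41.18
tcp_pos: [0.4172, 0.0716, 0.0296]
orientation: [-0.0, 0.755, -0.656, 0.002]
wrist_force: [-27.5, -3.0, 77.0]
finger_gap: 0.0349
```

```bash
python3 - <<'E'
from h import *
plan()
im=read_camera("side")
cv2.imwrite("pics/s13.png",cv2.resize(im[190:270,250:350],None,fx=5,fy=5,interpolation=cv2.INTER_CUBIC))
E
```

```text
now [0.4172 0.0716 0.0296] yawy -171.9 gap 0.0349 F [-27.5  -3.   77. ] t 41.1833
```

View pics/s13.png

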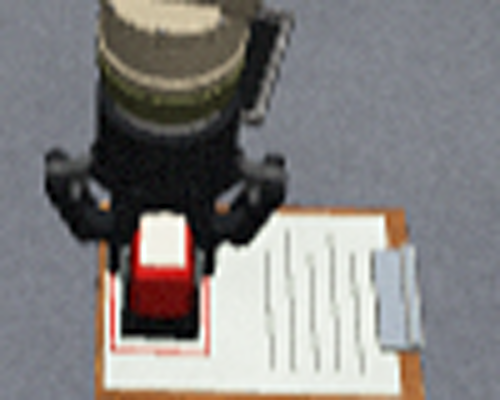

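Emit:
send_rows(series=[0,0,-0.7,0,0,0,0,0,0,-1.2,0,0,0,0,0,0,-1.8,0,0,0,0,0,0,-2.2,0,0,0,0,0,0,-4,0,0,0,0,0,0,-6,0,0,0,0,0,0,-8.5,0,0,0,0,0,0,-8.5,0,0,0,0,0,0,-8.5,0,0,0,0])

```text
clock: 41.98
tcp_pos: [0.4193, 0.0724, 0.1092]
orientation: [-0.002, 0.755, -0.655, 0.002]
wrist_force: [-0.3, -0.3, -2.4]
finger_gap: 0.0356
```

```bash
python3 - <<'E'
from h import *
plan((.4075,-.1247,.107,np.radians(-10.4)))
read_camera("side");read_camera("top")
for c in CI:
    for d in silhouettes(c,"stamp_tray"):
        if d["p"]>.4:
            m=d["pixels"].astype(np.uint8);v,u=np.nonzero(m);f=np.zeros_like(m);cv2.fillConvexPoly(f,cv2.convexHull(np.stack([u,v],1).astype(np.int32)),1)
            print(c,d["p"],d["box"],fit({c:f>0},[box(.098,.078,0,.01)],0))
E
```

```text
now [0.4193 0.0724 0.1092] yawy -171.9 gap 0.0356 F [-0.3 -0.3 -2.4] t 41.9833
[19.34  3.95  0.21] [-0.3  0.  18.5]
top 0.59 [250.2, 219.9, 34.2, 28.0] [ 0.40268935 -0.12295023  1.44279401  0.94371146]
side 0.69 [295.5, 191.4, 14.4, 23.2] [ 0.38854915 -0.1228706  -1.47710018  0.29399049]
side 0.6 [267.6, 232.2, 64.9, 43.2] [0.34280819 0.09189218 0.2249815  0.32817902]
side 0.41 [310.8, 282.9, 9.5, 73.9] [0.30730323 0.22733417 1.07399691 0.32044227]
```

Emit:
send_rows(series=[19.3,3.8,0.2,0,0,18.5,0,19.3,3.8,0.2,0,0,18.5,0,19.3,3.8,0.2,0,0,18.5,0,19.3,3.8,0.2,0,0,18.5,0,19.3,3.8,0.2,0,0,18.5,0,19.3,3.8,0.2,0,0,18.5,0,19.3,3.8,0.2,0,0,18.5,0,19.3,3.8,0.2,0,0,18.5,0])

```text
clock: 42.85
tcp_pos: [0.406, -0.1235, 0.1049]
orientation: [-0.0, -0.64, 0.768, 0.001]
wrist_force: [-0.0, 0.4, -2.3]
finger_gap: 0.0352
```

```bash
python3 - <<'E'
from h import *
plan((.4065,-.1245,.0425,np.radians(-10.4)))
E
```

```text
now [ 0.406  -0.1235  0.1049] yawy 169.6 gap 0.0352 F [-0.   0.4 -2.3] t 42.85
[ 0.1  -0.08  6.24] [ 0.1  0.1 -0. ]
```

Emit:
send_rows(series=[0.1,0,2,0,0,0,0,0.1,0,4,0,0,0,0,0.1,0,5.5,0,0,0,0,0.1,0,6.1,0,0,0,0,0.1,0,6.2,0,0,0,0,0.1,0,6.2,0,0,0,0])

```text
clock: 43.35
tcp_pos: [0.4065, -0.1239, 0.0438]
orientation: [-0.0, -0.641, 0.768, 0.001]
wrist_force: [0.0, -0.0, -1.9]
finger_gap: 0.0354
```

Emit:
send_rows(series=[0,0,0.2,0,0,0,0,0,0,0.2,0,0,0,0,0,0,0.2,0,0,0,0])

```text
clock: 43.6
tcp_pos: [0.4073, -0.1251, 0.0425]
orientation: [0.0, -0.64, 0.768, -0.001]
wrist_force: [0.1, 0.2, -3.0]
finger_gap: 0.0353
```

Emit:
send_rows(series=[0,0,0.15,0,0,0,0,0,0,0.25,0,0,0,0,0,0,0.25,0,0,0,0])

```text
clock: 43.85
tcp_pos: [0.4073, -0.1251, 0.0399]
orientation: [0.0, -0.64, 0.768, -0.001]
wrist_force: [-1.1, 0.5, 4.4]
finger_gap: 0.0353
```

Contact (about +7 N). Release, rise, and retreat.

Emit:
send_rows(series=[0,0,-0.1,0,0,0,0.9,0,0,-0.1,0,0,0,1,0,0,-0.1,0,0,0,1,0,0,-0.1,0,0,0,1,0,0,-0.1,0,0,0,1,0,0,-0.1,0,0,0,1,0,0,-3,0,0,0,1,0,0,-7,0,0,0,1,0,0,-11,0,0,0,1,0,0,-15,0,0,0,1])

```text
clock: 44.68
tcp_pos: [0.406, -0.1245, 0.1909]
orientation: [-0.0, -0.64, 0.768, 0.001]
wrist_force: [0.5, -0.6, -0.9]
finger_gap: 0.0851
```

Emit:
send_rows(series=[-30,0,-2,0,0,0,1,-30,0,-2,0,0,0,1,-30,0,-2,0,0,0,1,-30,0,-2,0,0,0,1,-30,0,-2,0,0,0,1,-30,0,-2,0,0,0,1,-30,0,-2,0,0,0,1,-30,0,-2,0,0,0,1,-30,0,-2,0,0,0,1])

```text
clock: 45.43
tcp_pos: [0.4608, 0.1728, 0.2093]
orientation: [0.0, -0.642, 0.766, 0.0]
wrist_force: [0.7, 0.2, -0.8]
finger_gap: 0.0856
```

```bash
python3 - <<'E'
from h import *
plan()
a=read_camera("top");b=read_camera("side")
cv2.imwrite("pics/f.png",np.hstack([cv2.resize(a[110:270,230:400],None,fx=2.3,fy=2.8),cv2.resize(b[90:220,200:350],None,fx=2.6,fy=448/130)]))
for c in CI:
    hfit(c,"tote_green",TOTE,.064)
    for d in silhouettes(c,"stamp"):
        if d["p"]>.4:print("stamp",c,d["p"],fit({c:d["pixels"]},STAMP,.004))
    for d in silhouettes(c,"white_1"):
        if d["p"]>.4:print("white",c,d["p"],fit({c:d["pixels"]},ADAPT,.068))
    hfit(c,"stamp_tray",[box(.098,.078,0,.01)],0)
E
```

```text
now [0.4608 0.1728 0.2093] yawy 169.9 gap 0.0856 F [ 0.7  0.2 -0.8] t 45.4333
tote_green top 0.71 [ 0.565  -0.3001 -0.1885  0.978 ]
stamp top 0.68 [ 0.4043864  -0.12609575  1.3767641   0.93980973]
white top 0.9 [ 0.60717742 -0.31410933  1.33398362  0.90245784]
white top 0.66 [ 0.52619373 -0.28723515  1.38193818  0.93085339]
stamp_tray top 0.69 [ 0.4028 -0.1231  1.463   0.9547]
tote_green side 0.75 [ 0.5667 -0.2992 -0.1714  0.6382]
stamp side 0.9 [ 0.40532718 -0.12152383  1.4470934   0.91068581]
stamp side 0.63 [ 0.75053641 -0.14965901  0.9511552   0.62197596]
stamp_tray side 0.53 [ 0.4036 -0.1193  1.4735  0.7549]
```

View pics/f.png

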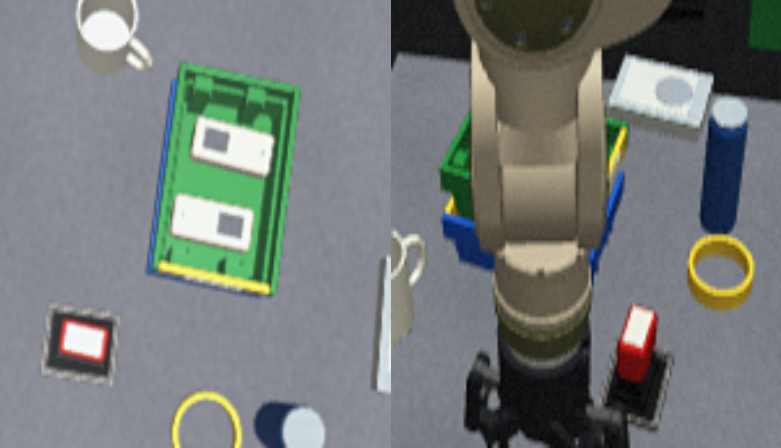

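```bash
python3 - <<'E'
from h import *
for i in range(2): look(["white_1"],cams=("top",),z0=.068)
im=read_camera("top")
read=get_state();print(read["clock"],np.abs(read["qvel"]).max())
# brightness-segmented white cases inside the tote
m=((im.min(2)>150)).astype(np.uint8);m[:140]=0;m[215:]=0;m[:,:298]=0;m[:,360:]=0
n,lab,st,ce=cv2.connectedComponentsWithStats(cv2.morphologyEx(m,cv2.MORPH_CLOSE,np.ones((7,7))))
for k in range(1,n):
    if st[k,4]>100: print(st[k],fit({"top":lab==k},ADAPT,.068).round(4))
E
```

```text
white_1 top 0.87 [315.3, 154.9, 31.3, 20.1] [ 0.6064 -0.3164  1.3968  0.9016]
white_1 top 0.78 [304.6, 177.6, 36.4, 21.2] [ 0.526  -0.2873  1.4143  0.9487]
white_1 top 0.66 [179.6, 213.6, 52.1, 68.5] [0.3255 0.0684 0.3291 0.2199]
white_1 top 0.9 [314.0, 153.7, 30.9, 21.7] [ 0.6057 -0.3146  1.35    0.9062]
white_1 top 0.84 [305.4, 180.6, 35.6, 22.7] [ 0.5262 -0.2881  1.3981  0.9466]
46.1833 0.003740960762205272
[313 151  36  22 501] [ 0.6098 -0.3167  1.3246  0.882 ]
[305 179  35  21 521] [ 0.5287 -0.2891  1.3884  0.9131]
```

Emit:
send_rows(series=[-22,8,-2,0,0,0,1,-22,8,-2,0,0,0,1,-22,8,-2,0,0,0,1,-22,8,-2,0,0,0,1,-22,8,-2,0,0,0,1,-22,8,-2,0,0,0,1,-22,8,-2,0,0,0,1,-22,8,-2,0,0,0,1])

```text
clock: 46.85
tcp_pos: [0.4209, 0.4024, 0.229]
orientation: [-0.0, -0.642, 0.767, -0.0]
wrist_force: [-0.3, -0.2, -0.0]
finger_gap: 0.0853
```

```bash
python3 - <<'E'
from h import *
ims={c:read_camera(c) for c in CI}
for c in CI: hfit(c,"tote_green",TOTE,.064)
M=[]
for c in CI:
    l=[]
    for d in silhouettes(c,"white_1"):
        if d["p"]<.4: continue
        v,u=np.nonzero(d["pixels"]);p=unproj(c,(u.mean(),v.mean()),.09)[:2]
        print(c,round(d["p"],2),d["box"],p.round(3),d["pixels"].sum());l.append((p,d["pixels"]))
    M.append(l)
# triangulated tilt fit: visible top face only in side (near wall hides the lower part)
def render(c,q):
    r=R.from_euler('z',1.39+q[2]*.1)*R.from_euler('yx',[q[3]*.1,q[4]*.1])
    uv=proj(c,r.apply(ADAPT[0]-[0,0,.015])+[q[0]/100+.566,q[1]/100-.30,.083+q[5]/100])
    h=np.zeros((384*4,512*4),np.uint8);cv2.fillConvexPoly(h,cv2.convexHull(((uv+.5)*4).astype(np.float32)).astype(np.int32),1)
    return cv2.resize(h.astype(np.float32),(512,384),interpolation=cv2.INTER_AREA)
for x0 in(.606,.526):
    mt=min(M[0],key=lambda t:abs(t[0][0]-x0))[1];
    if not M[1]: continue
    ms=min(M[1],key=lambda t:abs(t[0][0]-x0)+abs(t[0][1]+.3))[1]
    v,u=np.nonzero(ms);
    def cost(q):
        a=render("top",q);b=render("side",q)
        s=1-np.minimum(a,mt).sum()/np.maximum(a,mt).sum()
        return s+ (ms*(1-b)).sum()/ms.sum() + .02*(q[5]**2)+ .3*(1-np.minimum(b,ms).sum()/np.maximum(b,ms).sum())
    q0=np.array([(x0-.566)*100,0,0,0,0,0]);r=minimize(cost,q0,method="Nelder-Mead",options=dict(initial_simplex=np.vstack([q0,q0+np.eye(6)*.7]),maxiter=500))
    print(x0,r.fun.round(3),r.x.round(2),"tilt long, side rad",(r.x[3:5]*.1).round(3))
E
```

```text
tote_green top 0.65 [ 0.5662 -0.2999 -0.1853  0.9615]
top 0.93 [315.9, 152.6, 30.0, 20.4] [ 0.606 -0.314] 541
top 0.74 [306.0, 180.3, 34.0, 22.1] [ 0.524 -0.287] 540
```

Emit:
send_rows(series=[44,-8,0,0,0,0,1,44,-8,0,0,0,0,1,44,-8,0,0,0,0,1,44,-8,0,0,0,0,1,44,-8,0,0,0,0,1,44,-8,0,0,0,0,1,44,-8,0,0,0,0,1,44,-8,0,0,0,0,1,44,-8,0,0,0,0,1,44,-8,0,0,0,0,1])

```text
clock: 47.98
tcp_pos: [0.4203, -0.0182, 0.2299]
orientation: [0.0, -0.64, 0.768, -0.001]
wrist_force: [1.2, 0.5, -0.4]
finger_gap: 0.0853
```

```bash
cat > w.py <<'E'
from h import *
plan()
ims={c:read_camera(c) for c in CI}
for c in CI: hfit(c,"tote_green",TOTE,.064)
S={}
for c in CI:
    for d in silhouettes(c,"white_1"):
        if d["p"]<.4: continue
        v,u=np.nonzero(d["pixels"]);p=unproj(c,(u.mean(),v.mean()),.09)[:2];S.setdefault(c,[]).append((p,d["pixels"]))
        print(c,round(d["p"],2),d["box"],p.round(3),d["pixels"].sum())
def render(c,q):
    r=R.from_euler('z',1.39+q[2]*.1)*R.from_euler('yx',[q[3]*.1,q[4]*.1])
    uv=proj(c,r.apply(ADAPT[0]-[0,0,.015])+[q[0]/100+.566,q[1]/100-.30,.083+q[5]/100])
    h=np.zeros((384*4,512*4),np.uint8);cv2.fillConvexPoly(h,cv2.convexHull(((uv+.5)*4).astype(np.float32)).astype(np.int32),1)
    return cv2.resize(h.astype(np.float32),(512,384),interpolation=cv2.INTER_AREA)
if "side" in S:
  for x0 in(.606,.526):
    ms=min(S["side"],key=lambda t:abs(t[0][0]-x0)+abs(t[0][1]+.3))[1];mt=min(S.get("top",[(0,None)]),key=lambda t:abs(t[0][0]-x0) if t[1] is not None else 0)[1]
    def cost(q):
        b=render("side",q);s=(ms*(1-b)).sum()/ms.sum()+.3*(1-np.minimum(b,ms).sum()/np.maximum(b,ms).sum())+.02*q[5]**2
        if mt is not None:
            a=render("top",q);s+=1-np.minimum(a,mt).sum()/np.maximum(a,mt).sum()
        return s
    q0=np.array([(x0-.566)*100,0,0,0,0,0]);r=minimize(cost,q0,method="Nelder-Mead",options=dict(initial_simplex=np.vstack([q0,q0+np.eye(6)*.7]),maxiter=500))
    print(x0,r.fun.round(3),r.x.round(2),"tilts",(r.x[3:5]*.1).round(3))
E
python3 w.py
```

```text
now [ 0.4203 -0.0182  0.2299] yawy 169.6 gap 0.0853 F [ 1.2  0.5 -0.4] t 47.9833
tote_green top 0.59 [ 0.5663 -0.3003 -0.1689  0.9675]
tote_green side 0.94 [ 0.5683 -0.2973 -0.1592  0.8507]
top 0.71 [301.7, 179.6, 37.4, 22.9] [ 0.526 -0.288] 613
top 0.7 [314.1, 153.1, 33.3, 21.0] [ 0.605 -0.315] 581
side 0.7 [237.8, 127.6, 18.9, 16.6] [ 0.602 -0.323] 206
side 0.59 [270.7, 144.0, 2.8, 7.9] [ 0.511 -0.29 ] 18
0.606 0.182 [ 3.99 -1.4  -0.22 -0.34 -0.76  0.43] tilts [-0.034 -0.076]
0.526 0.348 [-4.02  1.21 -0.14 -0.36  0.27  0.11] tilts [-0.036  0.027]
```

```bash
python3 -c "
from workcell import *
print(hand_in())"
```

```text
the job is handed in; nothing more can be done
None
```

The packing job is done and handed in at about 48 s of the 210 s allowed. No verdict is reported.

**What I did**
- I laid both black adapters flat in the blue tote.
- I stacked the green tote on the blue tote's ledges with its yellow end over the plain end. It sagged about 7° in the grip, so I levelled it before setting it down.
- I laid both white adapters flat in the green tote.
- I stamped the slip. The wrist read 77 N with the head at its stop, measured at about 12 mm of travel. I then put the stamp back in its tray.

**Last checks**
- **Green tote:** its centre is about 4 mm from the blue tote's earlier measured centre, against a limit of 12 mm. I did not measure the blue tote again at the end because the green one covers it. Its blacks were last seen flat before stacking. The green tote shifted about 4 mm while I placed the second white.
- **Stamp:** it is standing within about 5 mm of the tray centre, against a limit of 22 mm. When stamping, the tool was within about 2 mm of the box centre and the stamp was square with it by eye.

**What disagreed**
- One white adapter in the green tote moved about 8 mm towards a long wall after I placed it, probably the announced knock. The last fit has it within limits, with tilts under 0.08 rad and about 4 mm of extra height. That fit is rough, because the side camera's view of the whites was partly blocked.
- I could not view a picture of the final scene because all 16 views were used. I did not measure the bystanders at the end, but the last picture showed the mug, can, tape and hard disk with no visible change.

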